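# Mix the sample bottles on the touch mixer and clamp them on the shaker

### The job

Get the sample bottles ready for the shaker: draw its clamp bar right back (the knob may have been left tight), then work along the steel tray from left to right as seen from the robot, pressing each bottle upright on the middle of the touch mixer's sprung head until the head is fully down, holding it steady there for five full seconds, and standing it in a single row along the shaker's back rail. When all are on the shaker, slide the bar up until it holds every bottle against the rail and turn the knob clockwise until tight, so that the bar is locked. Leave the other things on the bench alone.

Things in the scene. Friction and masses are not known exactly. Their poses are not given: they have to be found in the camera images.
- bottle1_mid (a point): First (leftmost, +y) bottle place along the tray: wide-mouth amber glass sample bottle with a white label and a ribbed black screw cap, upright, 58 mm tall in all, about 100 g. Body 44 mm across (lower 40 mm), cap 46 mm across (top 18 mm, good to grip). The point is on its axis half-way up (29 mm above its underside); z runs up its axis. None if this bottle is absent.
- bottle2_mid (a point): second bottle place along the tray: wide-mouth amber glass sample bottle with a white label and a ribbed black screw cap, upright, 58 mm tall in all, about 100 g. Body 44 mm across (lower 40 mm), cap 46 mm across (top 18 mm, good to grip). The point is on its axis half-way up (29 mm above its underside); z runs up its axis. None if this bottle is absent.
- bottle3_mid (a point): third bottle place along the tray: wide-mouth amber glass sample bottle with a white label and a ribbed black screw cap, upright, 58 mm tall in all, about 100 g. Body 44 mm across (lower 40 mm), cap 46 mm across (top 18 mm, good to grip). The point is on its axis half-way up (29 mm above its underside); z runs up its axis. None if this bottle is absent.
- bottle4_mid (a point): fourth (rightmost, -y) bottle place along the tray: wide-mouth amber glass sample bottle with a white label and a ribbed black screw cap, upright, 58 mm tall in all, about 100 g. Body 44 mm across (lower 40 mm), cap 46 mm across (top 18 mm, good to grip). The point is on its axis half-way up (29 mm above its underside); z runs up its axis. None if this bottle is absent.
- tray: Shallow steel tray, 150 x 310 mm, rim 18 mm high, floor 3 mm thick, standing on the bench at one side of the mixer (either side). Origin: centre of its underside; y runs along its long side. 2 to 4 bottles stand in a row along y, their places 74 mm apart (y = +111, +37, -37, -111 mm, up to 20 mm off in x); bottle1 to bottle4 run from +y (left from the robot) to -y.
- head_rest (a point): Fixed point at the centre of the top face of the touch vortex mixer's sprung head while released, 92 mm above the bench; z up. The mixer is a round white body 107 mm across, 68 mm tall, fixed to the bench; its head is a flat black rubber disc 64 mm across. Pressing a bottle down on it pushes the head 8 mm down to a hard stop: about 3 N to start, 11 N at the stop; it springs back.
- mixer_head (a joint): How far the mixer's head is pressed down, m: 0 released, 0.008 fully down on its stop.
- bay (a point): Point on the shaker platform's top face (85 mm above the bench), in the middle of the bottle row; x points square to the back rail (away from the robot), y along the rail to the left, z up. A bottle touching the rail has its axis at x = 0. The row may use y = -80 to +80 mm for bottle axes, so four bottles stand side by side with a few mm between them. The rail's face is at x = +22 mm, it stands 6 to 34 mm above the platform. Platform 240 x 300 mm.
- clamp_bar (a joint): Position of the clamp bar, m: 0 right back (towards the robot), grows as it slides along bay x to the rail (limit 0.10); at 0.085 it touches bottles that touch the rail. It starts at 0.06 to 0.085. The bar is 12 mm thick, 8 to 26 mm above the platform, runs along the whole row in bay y. It slides with about 2 N when the knob is loose; when tight it withstands over 20 N.
- knob (a point): Clamp knob: round ribbed black knob, 36 mm across, 28 mm tall, upright axis, on the carriage block at the bar's left (+y) end, 143 mm from the middle of the row. The point is on its axis 10 mm below its top, 18 mm above its underside, and it moves with the bar but does not turn with the knob. The block below it is 50 x 30 mm, its top 8 mm below the knob's underside. Gripping the knob also serves to slide the bar.
- clamp_shoe: Brass shoe inside the carriage block, out of reach. The knob presses it on the track: clockwise from above tightens, anticlockwise frees; 1.4 rad from stop to stop, it bites from about 0.5 rad and is firm from 1 rad on. The knob turns with 0.1 to 0.2 N m. How tight it starts is not known and differs from start to start: try to slide the bar. The axes of the shoe are those of the bar.
- clamp_track: Steel guide strip on the platform's left (+y) edge, along x, 215 x 16 x 12 mm, on which the carriage block slides and the shoe presses. Origin: centre of its underside. Fixed to the shaker.
- green_rack: Green tube rack, 55 x 200 x 60 mm with some black-capped tubes up to 76 mm high. Loose, to be left alone. Origin: centre of its underside.
- micro_rack: Black microtube rack, 75 x 200 x 26 mm, with white tubes. Loose, to be left alone. Origin: centre of its underside.
- beaker: Glass beaker, 68 mm across, 85 mm tall. Loose, to be left alone. Origin: centre of its underside.
- reagent: Big amber reagent bottle, 72 mm across, 150 mm tall, white cap; not a sample. Loose, to be left alone. Origin: centre of its underside.
- vial: Small amber vial, 22 mm across, 44 mm tall, black cap; not a sample. Loose, to be left alone. Origin: centre of its underside.
- pen: Marker pen, 120 mm long, lying. Loose, to be left alone. Origin: centre of its underside.
- forceps: Steel forceps, 135 mm long, lying. Loose, to be left alone. Origin: centre of its underside.
- tape: Roll of white tape, 90 mm across, 30 mm high. Loose, to be left alone. Origin: centre of its underside.
There are look-alikes about, which are no part of the job. Leave any blue or red look-alike of the part that bears bottle1_mid alone.

How it is judged:
By the outcome, as a careful person would: the job done as asked, in the order asked, and still so for the second after the job is handed in, with the robot touching nothing.
Of bottle1, bottle2, bottle3, bottle4 only 2 to 4 are there at a start; the rules pass over those that are not, and their reading is None.
At some moment in a run one of bottle1, bottle2, bottle3, bottle4 may be knocked a few centimetres aside while the robot is not near it.
It also fails if it takes over 210 s, if anything falls off the work surface, if the arm or the gripper's body presses on something with over 40 N, if the wrist force passes 120 N, or if a joint passes its speed limit or range.

### The arm

A 6-joint arm with a two-finger parallel gripper is mounted at the origin on the work surface. World frame = base frame: x ahead of the robot, y to its left, z up, the work surface at z = 0. Lengths are in mm, angles in rad, forces in N, time in s.
With the tool pointing down it reaches from about 275 to 1000 mm from the base axis. Payload 8.4 kg.
Tool frame: the origin (TCP) lies at the very end of the fingers, on their centre line; the grasp point (between the pads) lies 19 mm behind it (r.tcp_to_grasp is the distance from the TCP to the grasp point, in mm); z points along the fingers, y is the line along which they close (so a half turn about z gives the same grasp; the last joint's range is limited). The gripper opens to 85 mm and grips with 20 to 120 N. Pads are 22 mm wide; open, the fingers measure 114 mm over their backs; the gripper's body (76 mm by 85 mm) begins 54 mm behind the grasp point. The pads swing forward as they close: fully open they stand 13 mm farther back than shut.
Start: joints at [-1.29, 0.353, 1.633, -0, 1.155, -0.002], TCP at [174.402, -600.177, 231.281] pointing down, gripper open.
Joint ranges: [-2.63, 2.63], [-0.92, 2.1], [0.06, 2.66], [-1.3, 4.44], [0, 2.69], [-3.02, 3.02]. Speed limits (rad/s): [2.22, 2.22, 2.79, 3.14, 3.14, 3.14].

### API

Orientations are given as [roll, pitch, yaw] about the fixed x, y, z axes, in that order (R = Rz(yaw) Ry(pitch) Rx(roll)).
In Python, from rig import r gives the robot as it stands. The module is installed in compiled form; this text tells all that it offers.
- The arm moves only by the tool play_rows, never from a script. Its argument "rows" is a list of rows, each an object with "dp": the shift along the tool's x, y, z in units of 40 mm (1.0 is 40 mm), a list of three; "turn": the turn, a rotation vector about the tool's x, y, z in units of 6 degrees (1.0 is 6 degrees), a list of three; "fingers": the closure, from 0 (fully open) to 1 (shut). In form: [{"dp": [tx, ty, tz], "turn": [wx, wy, wz], "fingers": fingers}, ...]. A call has 1 to 5 rows; each row shifts and turns the commanded pose from where the row before left it, along the tool's axes as they then stand; what a row does not reach is not made up. A row lasts 1/12 s, in which the tool goes at most 41.7 mm and 7.16 degrees, less where a joint would pass 70% of its speed; a pose out of reach is approached as far as the arm can. A call is refused whole if a number of a shift passes 1 or a number of a turn 1, either way. A call with a gripper value outside its range is refused whole. The fingers move at their own pace and stop on an object; "force" is the grip in N (left out, the last holds). Time passes only in rows, so rows that do not move let the fingers close. It gives the time, the measured TCP pose, the force, the opening and the grip force at its end, in the units of the state.
- r.sense(): the state, without advancing time (a new reading comes with each control period).
- r.grab_frame(name): name is "scene" or "top" or "wrist"; returns a dict with "pixels" (420x560x3 uint8, red, green, blue), "fx", "fy", "cx", "cy" (pixels), "dist" ([k1, k2, p1, p2, k3] as OpenCV has them; the pictures are not rectified), "pose" (4x4, takes a point from camera to world coordinates). Camera axes: x right, y down, z forward; pixel columns grow to the right and rows downward; lengths in mm; the calibration is good to about 2 mm. A picture is of the moment at which its call begins. There is no depth.
- r.sign_off(): hands the job in; it is judged then, once.
The state is a dict: "clock": time; "qpos": joint angles; "qvel": joint speeds; "joint_efforts": joint torques, N m; "eef_pos": TCP position; "tcp_rot": TCP orientation; "contact_force": force on the tool from outside, world axes, zero at the start; "wrist_torque": the same for the moment, N m; "opening": opening from 0.0 (shut) to 1.0 (fully open); "grasp_force": force on a finger pad.
Only numpy, scipy, OpenCV 4.12 (cv2) and the standard library are available. Lean on these libraries where they do the work, as an engineer would, in place of code of your own. Each camera call takes 0.05 s, during which the arm holds its last target. There are 200 camera calls.

## Working session

There is one attempt and no reset: what is moved stays moved. The work goes in short steps, Python scripts to look and compute and a tool call to move; the robot and the scene stay as the last step left them, time stands still between calls to the robot, and variables do not carry over. Pictures are saved under pics/ and viewed, at most 14 in all, crops included, and the job is handed in when it is done.

Besides the shell and the picture viewer there is one more tool, called after ">>>" as name(argument=value, ...), one argument or row to a line, values as JSON. play_rows: Moves the arm, as the interface text tells. Its arguments: {"type":"object","properties":{"rows":{"type":"array"},"force":{"type":"number"}},"required":["rows"]}

```bash
mkdir -p pics; cat > h.py <<'E'
import numpy as np, cv2
from rig import r
def shot(n,f=None):
    F=r.grab_frame(n)
    if f: cv2.imwrite('pics/'+f,F['pixels'][:,:,::-1])
    return F
def ray(F,u,v):
    K=np.array([[F['fx'],0,F['cx']],[0,F['fy'],F['cy']],[0,0,1.]])
    p=cv2.undistortPoints(np.array([[[u,v]]],float),K,np.array(F['dist'],float))[0,0]
    P=np.array(F['pose']); return P[:3,3],P[:3,:3]@np.array([p[0],p[1],1])
def onz(F,u,v,z):
    o,d=ray(F,u,v); return o+d*(z-o[2])/d[2]
def proj(F,X):
    P=np.linalg.inv(np.array(F['pose'])); K=np.array([[F['fx'],0,F['cx']],[0,F['fy'],F['cy']],[0,0,1.]])
    return cv2.projectPoints(np.atleast_2d(X).astype(float),cv2.Rodrigues(P[:3,:3])[0],P[:3,3],K,np.array(F['dist'],float))[0][:,0]
def save(F,f):
    import pickle; pickle.dump(F,open(f,'wb'))
def load(f):
    import pickle; return pickle.load(open(f,'rb'))
E
python3 - <<'E'
from h import *
for n in('scene','top'):
    F=shot(n,n+'1.png'); save(F,n+'1.pkl'); print(n,np.round(F['pose'],2).tolist(),F['fx'])
print(r.sense(),r.tcp_to_grasp)
E
```

```text
scene [[0.65, 0.53, -0.54, 1265.19], [0.76, -0.45, 0.47, -476.6], [0.01, -0.72, -0.7, 1004.89], [0.0, 0.0, 0.0, 1.0]] 469.8687130958254
top [[-0.02, -0.99, 0.1, 447.15], [-1.0, 0.02, -0.01, 104.99], [0.01, -0.1, -1.0, 1305.75], [0.0, 0.0, 0.0, 1.0]] 424.7808438651326
{'clock': 0.1, 'qpos': array([-1.29041571e+00,  3.53618425e-01,  1.63409287e+00,  2.50517117e-05,
        1.15517523e+00, -2.40275786e-03]), 'qvel': array([-0.00065699, -0.00262367, -0.0030089 , -0.00119669,  0.00067473,
        0.00036752]), 'joint_efforts': array([ 5.94126268e-04, -6.06357336e+01, -3.42819786e+01, -7.88811747e-06,
        3.81856851e-03, -3.47722175e-05]), 'eef_pos': array([ 174.27727198, -599.75090162,  230.59788809]), 'tcp_rot': array([-3.14029884e+00, -2.60146372e-05,  2.82773227e-01]), 'contact_force': array([ 0.1237123 , -0.41458984, -1.37560448]), 'wrist_torque': array([-0.01035438,  0.04272632,  0.03774262]), 'grasp_force': 0.0, 'opening': 1.0019591985535186} 18.700000000000003
```

View pics/top1.png

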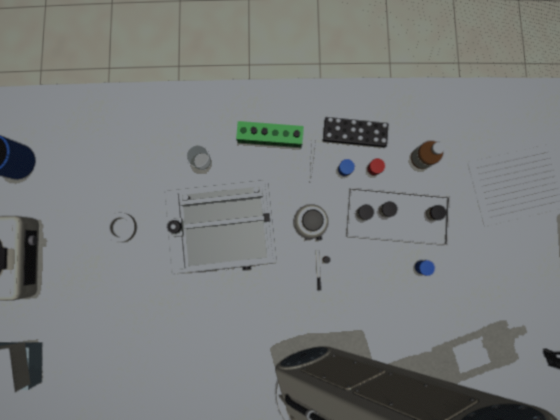

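View pics/scene1.png

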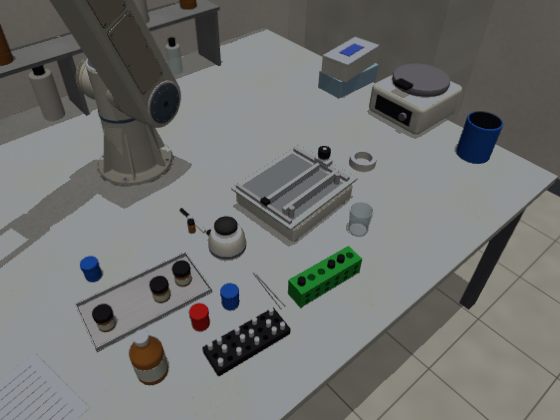

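```bash
python3 - <<'E'
from h import *
F=load('top1.pkl'); I=F['pixels'][170:290,155:455]
cv2.imwrite('pics/c1.png',cv2.resize(np.clip(I[:,:160].astype(float)*1.3,0,255).astype('uint8')[:,:,::-1],None,fx=5,fy=5,interpolation=cv2.INTER_CUBIC))
for n,(u,v),z in [('b1',(366,212),61),('b2',(389,209),61),('b4',(438,213),61),('head',(313,221),92),('knob',(175,227),147),('tray1',(348,190),18),('tray2',(448,198),18),('t3',(446,243),18),('t4',(346,236),18)]:
    print(n,onz(F,u,v,z).round(0))
# dark blobs around
g=cv2.cvtColor(F['pixels'],cv2.COLOR_RGB2GRAY)
for n,(u,v),z in [('b1',(366,212),61),('b2',(389,209),61),('b4',(438,213),61),('head',(313,221),92),('knob',(175,227),137)]:
    s=g[v-13:v+14,u-13:u+14]; m=(s<60).astype('uint8')
    k,l,st,c=cv2.connectedComponentsWithStats(m); i=1+np.argmax(st[1:,4]); 
    p=c[i]+[u-13,v-13]; print(n,st[i],p.round(1),onz(F,*p,z).round(1))
E
```

```text
b1 [ 535. -154.   61.]
b2 [ 543. -223.   61.]
b4 [ 528. -369.   61.]
head [510.   6.  92.]
knob [497. 387. 147.]
tray1 [ 607. -110.   18.]
tray2 [ 577. -420.   18.]
t3 [ 439. -406.   18.]
t4 [466. -99.  18.]
b1 [  4   6  16  15 183] [364.5 212.1] [ 534.9 -149.4   61. ]
b2 [  3   6  18  15 195] [387.6 209.2] [ 542.4 -218.5   61. ]
b4 [  1   6  21  14 228] [435.8 212.6] [ 529.4 -362.8   61. ]
head [ 2  7 11 16 24] [305.3 223.9] [502.  28.  92.]
knob [  6   7  14  12 109] [175.1 226.4] [499.3 389.6 137. ]
```

View pics/c1.png

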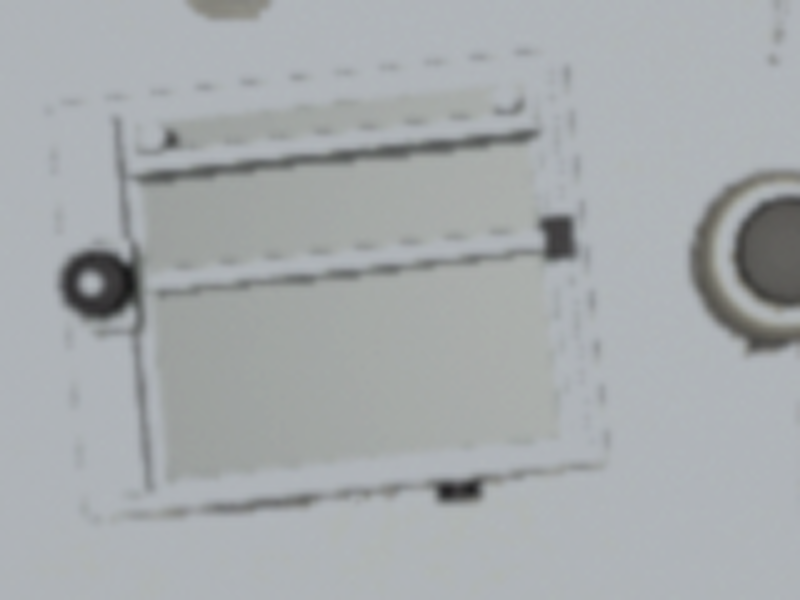

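>>> play_rows(
  rows=[
    {"dp":[0.54,-0.78,-0.1],"turn":[0,0,0],"fingers":0},
    {"dp":[0.54,-0.78,-0.1],"turn":[0,0,0],"fingers":0},
    {"dp":[0.54,-0.78,-0.1],"turn":[0,0,0],"fingers":0},
    {"dp":[0.54,-0.78,-0.1],"turn":[0,0,0],"fingers":0},
    {"dp":[0.54,-0.78,-0.1],"turn":[0,0,0],"fingers":0},
  ],
)

```text
clock: 0.52
eef_pos: [234.6, -418.3, 251.0]
tcp_rot: [-3.141, 0.0, 0.282]
contact_force: [0.6, -0.5, -0.2]
opening: 0.998
grasp_force: 0.0
```

>>> play_rows(
  rows=[
    {"dp":[0.54,-0.78,-0.1],"turn":[0,0,0],"fingers":0},
    {"dp":[0.54,-0.78,-0.1],"turn":[0,0,0],"fingers":0},
    {"dp":[0.54,-0.78,-0.1],"turn":[0,0,0],"fingers":0},
    {"dp":[0.54,-0.78,-0.1],"turn":[0,0,0],"fingers":0},
    {"dp":[0.54,-0.78,-0.1],"turn":[0,0,0],"fingers":0},
  ],
)

```text
clock: 0.93
eef_pos: [294.6, -238.5, 271.3]
tcp_rot: [-3.142, -0.0, 0.282]
contact_force: [1.2, -1.1, 0.5]
opening: 1.004
grasp_force: 0.0
```

>>> play_rows(
  rows=[
    {"dp":[0.54,-0.78,-0.1],"turn":[0,0,0],"fingers":0},
    {"dp":[0.54,-0.78,-0.1],"turn":[0,0,0],"fingers":0},
    {"dp":[0.54,-0.78,-0.1],"turn":[0,0,0],"fingers":0},
    {"dp":[0.54,-0.78,-0.1],"turn":[0,0,0],"fingers":0},
    {"dp":[0.54,-0.78,-0.1],"turn":[0,0,0],"fingers":0},
  ],
)

```text
clock: 1.35
eef_pos: [354.8, -58.5, 291.6]
tcp_rot: [3.141, -0.0, 0.283]
contact_force: [0.9, -0.2, 0.5]
opening: 1.001
grasp_force: 0.0
```

>>> play_rows(
  rows=[
    {"dp":[0.54,-0.78,-0.1],"turn":[0,0,0],"fingers":0},
    {"dp":[0.54,-0.78,-0.1],"turn":[0,0,0],"fingers":0},
    {"dp":[0.54,-0.78,-0.1],"turn":[0,0,0],"fingers":0},
    {"dp":[0.54,-0.78,-0.1],"turn":[0,0,0],"fingers":0},
    {"dp":[0.54,-0.78,-0.1],"turn":[0,0,0],"fingers":0},
  ],
)

```text
clock: 1.77
eef_pos: [415.0, 121.7, 311.4]
tcp_rot: [3.141, -0.0, 0.283]
contact_force: [0.8, -0.9, 1.7]
opening: 1.002
grasp_force: 0.0
```

>>> play_rows(
  rows=[
    {"dp":[0.54,-0.78,-0.1],"turn":[0,0,0],"fingers":0},
    {"dp":[0.54,-0.78,-0.1],"turn":[0,0,0],"fingers":0},
    {"dp":[0.54,-0.78,-0.1],"turn":[0,0,0],"fingers":0},
    {"dp":[0.54,-0.78,-0.1],"turn":[0,0,0],"fingers":0},
    {"dp":[0,0,0],"turn":[0,0,0],"fingers":0},
  ],
)

```text
clock: 2.18
eef_pos: [465.0, 269.1, 327.4]
tcp_rot: [-3.139, -0.002, 0.286]
contact_force: [-1.3, -0.6, 0.2]
opening: 0.998
grasp_force: 0.0
```

```bash
python3 - <<'E'
from h import *
F=shot('wrist','w1.png'); save(F,'w1.pkl'); s=r.sense(); print(s['eef_pos'],s['tcp_rot'],s['qpos'],np.round(F['pose'],2).tolist(),F['fx'])
E
```

```text
[463.77367301 266.31475979 326.80973591] [-3.14119687e+00  2.19132996e-04  2.85905490e-01] [5.18174727e-01 1.30386755e-01 1.70941613e+00 4.51837122e-04
 1.30191194e+00 1.80294555e+00] [[0.28, -0.92, -0.27, 536.08], [-0.96, -0.27, -0.08, 289.67], [-0.0, 0.29, -0.96, 469.94], [0.0, 0.0, 0.0, 1.0]] 363.77611244998985
```

View pics/w1.png

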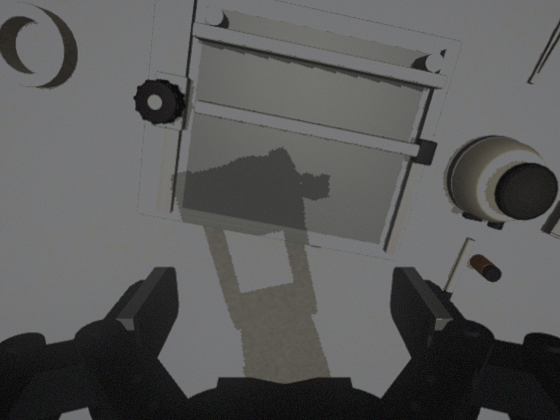

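```bash
cat >> h.py <<'E'
def tri(*obs):
    A=np.zeros((3,3));b=np.zeros(3)
    for F,u,v in obs:
        o,d=ray(F,u,v); d=d/np.linalg.norm(d); M=np.eye(3)-np.outer(d,d); A+=M;b+=M@o
    X=np.linalg.solve(A,b); return X.round(1),[np.round(proj(F,X)[0]-[u,v],1).tolist() for F,u,v in obs]
def go(target,yaw=None):
    s=r.sense(); p=s['eef_pos']; y=s['tcp_rot'][2]; d=np.array(target)-p; c,n=np.cos(y),np.sin(y)
    print('at',p.round(1),'yaw',round(y,3),'d/40:',np.round([(c*d[0]+n*d[1])/40,(n*d[0]-c*d[1])/40,-d[2]/40],2), '' if yaw is None else ('turnz6deg %.2f'%(-np.degrees(yaw-y)/6)))
E
python3 - <<'E'
from h import *
W=load('w1.pkl');T=load('top1.pkl')
print('knob',tri((W,158,101),(T,174.6,227)))
print('head',tri((W,527,190),(T,313,219.8)), onz(W,527,190,92), onz(T,313,219.8,92))
for u,v in[(460,40),(392,260),(138,212)]: print('plat',onz(W,u,v,85).round(1))
for n,z,ps in[('bar front top',111,[(200,112),(416,157)]),('bar back',111,[(200,101),(416,146)]),('rail front top',119,[(197,40),(441,88)]),('rail back top',119,[(197,26),(443,76)]),('rail bottom',91,[(200,44),(436,91)])]:
    a,b=[onz(W,u,v,z) for u,v in ps]; print(n,a.round(1),b.round(1),'dir',round(np.arctan2(-(a-b)[0],(a-b)[1]),4))
g=cv2.cvtColor(W['pixels'],cv2.COLOR_RGB2GRAY)
print(g[20:130:1,320].tolist())
I=W['pixels'][0:270,120:470]
cv2.imwrite('pics/c2.png',cv2.resize(np.clip(I.astype(float)*1.7,0,255).astype('uint8')[:,:,::-1],None,fx=2.2,fy=2.2,interpolation=cv2.INTER_CUBIC))
E
```

```text
knob (array([499.3, 395.1, 131.1]), [[2.7, 2.2], [-1.0, -0.4]])
head (array([515.6,   4.6,  80.9]), [[-0.9, 1.2], [0.1, -0.5]]) [517.69903756  12.41418537  92.        ] [513.42089535   5.76424113  92.        ]
plat [635.7 140.4  85. ]
plat [397.3 119.3  85. ]
plat [372.  411.6  85. ]
bar front top [499.7 363.5 111. ] [517.8 148.4 111. ] dir 0.0841
bar back [509.6 365.7 111. ] [527.9 152.6 111. ] dir 0.0857
rail front top [560.6 378.2 119. ] [584.2 153.7 119. ] dir 0.1047
rail back top [571.8 380.7 119. ] [594.4 156.1 119. ] dir 0.1005
rail bottom [559.9 381.7  91. ] [584.  146.5  91. ] dir 0.1021
[116, 116, 117, 119, 117, 116, 116, 117, 119, 116, 112, 113, 112, 111, 111, 111, 113, 112, 114, 114, 113, 111, 112, 114, 109, 113, 112, 109, 108, 111, 118, 119, 117, 116, 118, 118, 117, 118, 118, 119, 113, 101, 81, 40, 37, 53, 62, 65, 79, 102, 114, 113, 113, 113, 114, 111, 113, 113, 112, 113, 114, 113, 112, 113, 114, 113, 112, 113, 113, 113, 112, 113, 110, 113, 111, 113, 112, 112, 113, 111, 111, 114, 112, 112, 111, 109, 111, 112, 112, 111, 111, 110, 111, 109, 113, 111, 112, 111, 112, 110, 110, 111, 111, 96, 74, 94, 116, 118, 120, 118]
```

View pics/c2.png

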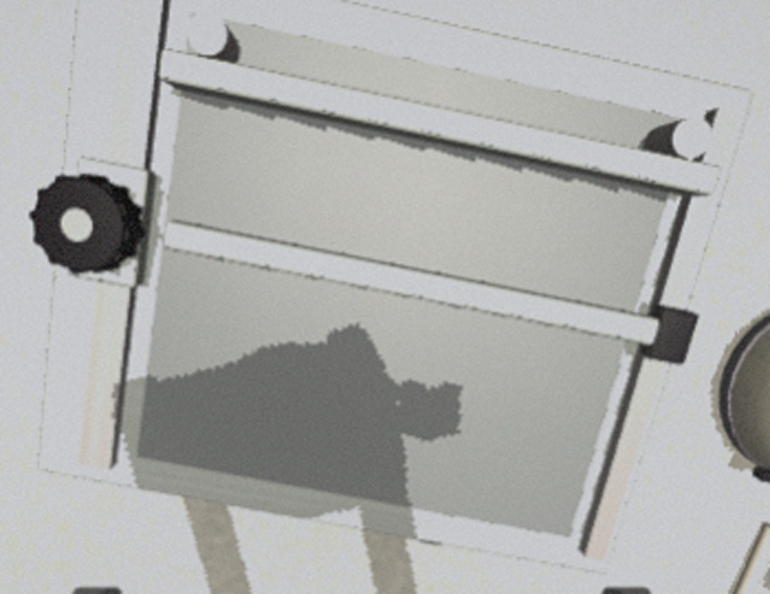

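```bash
python3 - <<'E'
from h import *
W=load('w1.pkl');T=load('top1.pkl')
c=lambda x,y:(155+x/5-.4,170+y/5-.4)
w=lambda x,y:(120+x/2.2-.3,y/2.2-.3)
print('hub',tri((W,*w(77,224)),(T,*c(90,284))))
print('blk',tri((W,*w(672,335)),(T,*c(558,237))))
print('post L',tri((W,*w(208,33)),(T,*c(152,136))))
print('post R',tri((W,*w(693,139)),(T,*c(512,100))))
print('platBR',tri((W,*w(751,92)),(T,*c(567,60))))
print('platFL',tri((W,*w(40,468)),(T,*c(90,515))))
print('platFR',tri((W,*w(603,570)),(T,*c(605,465))))
print('railR front',tri((W,*w(718,192)),(T,*c(538,133))))
E
```

```text
hub (array([499.8, 396.6, 140.3]), [[1.0, 0.8], [-0.3, -0.2]])
blk (array([524. , 139. , 104.1]), [[-0.5, 0.8], [0.1, -0.3]])
post L (array([573.8, 349.6, 198.8]), [[1.0, 0.2], [-0.3, 0.0]])
post R (array([602.8, 164.3, 109.5]), [[-0.5, 1.9], [-0.1, -0.6]])
platBR (array([632.7, 134.3,  75.8]), [[-1.0, 4.8], [-0.4, -1.4]])
platFL (array([370.2, 411. ,  82.3]), [[1.2, 0.4], [-0.5, -0.1]])
platFR (array([394.4, 114.1,  74.9]), [[-1.0, 0.8], [0.3, -0.4]])
railR front (array([583.7, 149.3, 118.7]), [[-1.1, 3.0], [-0.1, -1.0]])
```

```bash
python3 -c "
from h import *
go([500,396,190],0.287)"
```

```text
at [463.8 266.3 326.8] yaw 0.286 d/40: [ 1.78 -2.86  3.42] turnz6deg -0.01
```

>>> play_rows(
  rows=[
    {"dp":[0.36,-0.57,0.68],"turn":[0,0,0],"fingers":0},
    {"dp":[0.36,-0.57,0.68],"turn":[0,0,0],"fingers":0},
    {"dp":[0.36,-0.57,0.68],"turn":[0,0,0],"fingers":0},
    {"dp":[0.36,-0.57,0.68],"turn":[0,0,0],"fingers":0},
    {"dp":[0.36,-0.57,0.68],"turn":[0,0,0],"fingers":0},
  ],
)

```text
clock: 2.65
eef_pos: [500.5, 393.0, 189.8]
tcp_rot: [3.141, 0.001, 0.282]
contact_force: [-0.2, -0.1, -0.3]
opening: 1.003
grasp_force: 0.0
```

>>> play_rows(
  rows=[
    {"dp":[0,0,0],"turn":[0,0,0],"fingers":0},
    {"dp":[0,0,0],"turn":[0,0,0],"fingers":0},
  ],
)

```text
clock: 2.82
eef_pos: [499.4, 392.1, 188.8]
tcp_rot: [3.139, 0.005, 0.284]
contact_force: [-0.1, -0.2, 1.2]
opening: 0.994
grasp_force: 0.0
```

```bash
python3 - <<'E'
from h import *
F=shot('wrist','w2.png'); save(F,'w2.pkl'); s=r.sense(); print(s['eef_pos'],s['tcp_rot'],s['contact_force']); print('tcp px',proj(F,s['eef_pos']),'knobpx',proj(F,[500,396.6,140]))
E
```

```text
[500.08869477 391.97694863 190.65323332] [3.14031970e+00 2.07507972e-03 2.83087803e-01] [ 0.78692792 -0.17377027  0.10037639]
tcp px [[284.65343393 275.44304905]] knobpx [[276.28706715 230.39053739]]
```

View pics/w2.png

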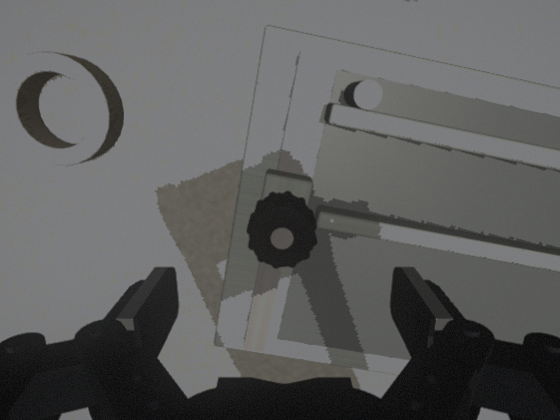

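```bash
python3 - <<'E'
from h import *
W=load('w2.pkl');W1=load('w1.pkl');T=load('top1.pkl')
print(tri((W,282,229),(T,174.2,226.6)),tri((W,282,229),(W1,159,101),(T,174.2,226.6)))
for z in(130,140,150): 
    a=onz(W,247,229,z);b=onz(W,317,229,z); print(z,onz(W,282,229,z).round(1),np.linalg.norm(a-b).round(1))
print('railL',onz(W,328,118,119).round(1),'barL back edge',onz(W,318,212,111).round(1),'plat FL',onz(W,217,346,85).round(1),'BL',onz(W,266,26,85).round(1))
go([0,0,0])
E
```

```text
(array([499.1, 393. , 133. ]), [[-0.0, 0.0], [0.0, -0.0]]) (array([500.2, 393.6, 136.2]), [[-0.5, 0.0], [1.6, 1.8], [-0.5, -0.4]])
130 [498.  392.7 130. ] 41.2
140 [501.7 393.8 140. ] 39.2
150 [505.3 394.8 150. ] 37.1
railL [566.  385.2 119. ] barL back edge [508.6 372.  111. ] plat FL [370.7 410.3  85. ] BL [607.  434.7  85. ]
at [500.1 392.  190.7] yaw 0.283 d/40: [-14.74   5.92   4.77]
```

>>> play_rows(
  rows=[
    {"dp":[0.03,-0.03,0.6],"turn":[0,0,0],"fingers":0},
    {"dp":[0,0,0.6],"turn":[0,0,0],"fingers":0},
    {"dp":[0,0,0.4],"turn":[0,0,0],"fingers":0},
    {"dp":[0,0,0.22],"turn":[0,0,0],"fingers":0},
    {"dp":[0,0,0],"turn":[0,0,0],"fingers":0},
  ],
)

```text
clock: 3.28
eef_pos: [501.0, 393.0, 118.2]
tcp_rot: [3.141, 0.001, 0.282]
contact_force: [-0.4, -0.2, -0.2]
opening: 0.999
grasp_force: 0.0
```

>>> play_rows(
  rows=[
    {"dp":[0,0,0],"turn":[0,0,0],"fingers":0.7},
    {"dp":[0,0,0],"turn":[0,0,0],"fingers":0.7},
    {"dp":[0,0,0],"turn":[0,0,0],"fingers":0.7},
    {"dp":[0,0,0],"turn":[0,0,0],"fingers":0.7},
    {"dp":[0,0,0],"turn":[0,0,0],"fingers":0.7},
  ],
  force=30,
)

```text
clock: 3.7
eef_pos: [502.1, 394.2, 120.0]
tcp_rot: [3.141, -0.001, 0.283]
contact_force: [0.3, -4.4, 6.7]
opening: 0.413
grasp_force: 29.3
```

>>> play_rows(
  rows=[
    {"dp":[0,0,0],"turn":[0,0,0],"fingers":0.7},
    {"dp":[0,0,0],"turn":[0,0,0],"fingers":0.7},
    {"dp":[0,0,0],"turn":[0,0,0],"fingers":0.7},
    {"dp":[0,0,0],"turn":[0,0,0],"fingers":0.7},
    {"dp":[0,0,0],"turn":[0,0,0],"fingers":0.7},
  ],
)

```text
clock: 4.12
eef_pos: [502.1, 394.2, 119.9]
tcp_rot: [3.141, -0.001, 0.283]
contact_force: [-0.8, -5.0, 8.1]
opening: 0.413
grasp_force: 29.4
```

>>> play_rows(
  rows=[
    {"dp":[-0.1,-0.02,-0.04],"turn":[0,0,0],"fingers":0.7},
    {"dp":[-0.1,-0.02,0],"turn":[0,0,0],"fingers":0.7},
    {"dp":[0,0,0],"turn":[0,0,0],"fingers":0.7},
    {"dp":[0,0,0],"turn":[0,0,0],"fingers":0.7},
  ],
)

```text
clock: 4.45
eef_pos: [492.6, 393.3, 120.0]
tcp_rot: [3.141, 0.001, 0.283]
contact_force: [-1.4, -4.3, 0.1]
opening: 0.413
grasp_force: 32.5
```

```bash
python3 -c "
from h import *
s=r.sense(); print(s['contact_force'],s['wrist_torque'],s['eef_pos'],s['qpos'])"
```

```text
[-1.4491849  -4.33428852  0.07518447] [-0.70000212  0.11007438 -0.0523179 ] [492.63774659 393.3285743  120.04587335] [ 6.71516751e-01  4.80791675e-01  1.71036025e+00 -2.78800469e-04
  9.51991719e-01  1.95946984e+00]
```

>>> play_rows(
  rows=[
    {"dp":[-0.3,-0.06,0],"turn":[0,0,0],"fingers":0.7},
    {"dp":[-0.3,-0.06,0],"turn":[0,0,0],"fingers":0.7},
    {"dp":[-0.3,-0.06,0],"turn":[0,0,0],"fingers":0.7},
    {"dp":[-0.3,-0.06,0],"turn":[0,0,0],"fingers":0.7},
    {"dp":[-0.1,-0.02,0],"turn":[0,0,0],"fingers":0.7},
  ],
)

```text
clock: 4.87
eef_pos: [439.4, 388.5, 120.1]
tcp_rot: [3.14, 0.001, 0.283]
contact_force: [3.5, -6.3, -3.6]
opening: 0.407
grasp_force: 32.7
```

>>> play_rows(
  rows=[
    {"dp":[-0.05,-0.01,0],"turn":[0,0,0],"fingers":0.7},
    {"dp":[-0.05,-0.01,0],"turn":[0,0,0],"fingers":0.7},
    {"dp":[-0.05,-0.01,0],"turn":[0,0,0],"fingers":0.7},
  ],
)

```text
clock: 5.12
eef_pos: [434.3, 388.0, 120.0]
tcp_rot: [3.14, 0.0, 0.283]
contact_force: [3.6, -7.2, -2.4]
opening: 0.411
grasp_force: 32.7
```

>>> play_rows(
  rows=[
    {"dp":[-0.05,-0.01,0],"turn":[0,0,0],"fingers":0.7},
    {"dp":[-0.05,-0.01,0],"turn":[0,0,0],"fingers":0.7},
    {"dp":[-0.05,-0.01,0],"turn":[0,0,0],"fingers":0.7},
  ],
)

```text
clock: 5.37
eef_pos: [428.3, 387.4, 120.0]
tcp_rot: [3.14, 0.0, 0.283]
contact_force: [3.3, -7.1, -0.9]
opening: 0.409
grasp_force: 32.7
```

>>> play_rows(
  rows=[
    {"dp":[-0.05,-0.01,0],"turn":[0,0,0],"fingers":0.7},
    {"dp":[-0.05,-0.01,0],"turn":[0,0,0],"fingers":0.7},
  ],
)

```text
clock: 5.53
eef_pos: [427.4, 387.5, 120.2]
tcp_rot: [3.14, -0.006, 0.285]
contact_force: [26.0, -8.5, -15.7]
opening: 0.41
grasp_force: 31.9
```

>>> play_rows(
  rows=[
    {"dp":[-0.05,-0.01,0],"turn":[0,0,0],"fingers":0.7},
    {"dp":[-0.05,-0.01,0],"turn":[0,0,0],"fingers":0.7},
  ],
)

```text
clock: 5.7
eef_pos: [426.9, 387.6, 120.5]
tcp_rot: [3.139, -0.013, 0.286]
contact_force: [39.6, -11.1, -21.5]
opening: 0.413
grasp_force: 32.3
```

>>> play_rows(
  rows=[
    {"dp":[-0.05,-0.01,0],"turn":[0,0,0],"fingers":0.7},
  ],
)

```text
clock: 5.78
eef_pos: [426.1, 387.4, 120.6]
tcp_rot: [3.139, -0.015, 0.286]
contact_force: [43.1, -13.3, -22.1]
opening: 0.404
grasp_force: 32.4
```

>>> play_rows(
  rows=[
    {"dp":[0.1,0.02,0],"turn":[0,0,0],"fingers":0.7},
    {"dp":[0.1,0.02,0],"turn":[0,0,0],"fingers":0.7},
    {"dp":[0,0,0],"turn":[0,0,0],"fingers":0},
    {"dp":[0,0,0],"turn":[0,0,0],"fingers":0},
    {"dp":[0,0,0],"turn":[0,0,0],"fingers":0},
  ],
)

```text
clock: 6.2
eef_pos: [426.1, 388.8, 120.4]
tcp_rot: [-3.141, -0.001, 0.283]
contact_force: [-0.2, 0.1, -0.2]
opening: 0.821
grasp_force: 0.0
```

>>> play_rows(
  rows=[
    {"dp":[0,0,0],"turn":[0,0,0],"fingers":0},
    {"dp":[0,0,-0.5],"turn":[0,0,0],"fingers":0},
    {"dp":[0,0,-0.9],"turn":[0,0,-0.5],"fingers":0},
    {"dp":[0,0,-0.9],"turn":[0,0,-1],"fingers":0},
    {"dp":[0,0,-0.9],"turn":[0,0,-1],"fingers":0},
  ],
)

```text
clock: 6.62
eef_pos: [425.6, 388.2, 249.5]
tcp_rot: [-3.141, 0.001, 0.55]
contact_force: [1.3, 0.0, -0.2]
opening: 1.001
grasp_force: 0.0
```

>>> play_rows(
  rows=[
    {"dp":[0,0,0],"turn":[0,0,-1],"fingers":0},
    {"dp":[0,0,0],"turn":[0,0,-1],"fingers":0},
    {"dp":[0,0,0],"turn":[0,0,-1],"fingers":0},
    {"dp":[0,0,0],"turn":[0,0,-1],"fingers":0},
    {"dp":[0,0,0],"turn":[0,0,-1],"fingers":0},
  ],
)

```text
clock: 7.03
eef_pos: [425.9, 388.5, 248.4]
tcp_rot: [-3.142, -0.001, 1.074]
contact_force: [-0.4, 0.1, 0.2]
opening: 1.003
grasp_force: 0.0
```

>>> play_rows(
  rows=[
    {"dp":[0,0,0],"turn":[0,0,-1],"fingers":0},
    {"dp":[0,0,0],"turn":[0,0,-1],"fingers":0},
    {"dp":[0,0,0],"turn":[0,0,-1],"fingers":0},
    {"dp":[0,0,0],"turn":[0,0,-1],"fingers":0},
    {"dp":[0,0,0],"turn":[0,0,-0.8],"fingers":0},
  ],
)

```text
clock: 7.45
eef_pos: [425.9, 388.5, 248.2]
tcp_rot: [3.142, -0.0, 1.577]
contact_force: [0.3, 0.1, 0.1]
opening: 1.001
grasp_force: 0.0
```

```bash
python3 - <<'E'
from h import *
F=shot('top'); save(F,'top2.pkl')
go([535,-150,250],np.pi/2)
I=F['pixels'][170:290,155:455]
cv2.imwrite('pics/c3.png',cv2.resize(np.clip(I.astype(float)*1.3,0,255).astype('uint8')[:,:,::-1],None,fx=2.6,fy=2.6,interpolation=cv2.INTER_CUBIC))
E
```

```text
at [425.9 388.5 248.2] yaw 1.582 d/40: [-13.49   2.58  -0.04] turnz6deg 0.10
```

View pics/c3.png

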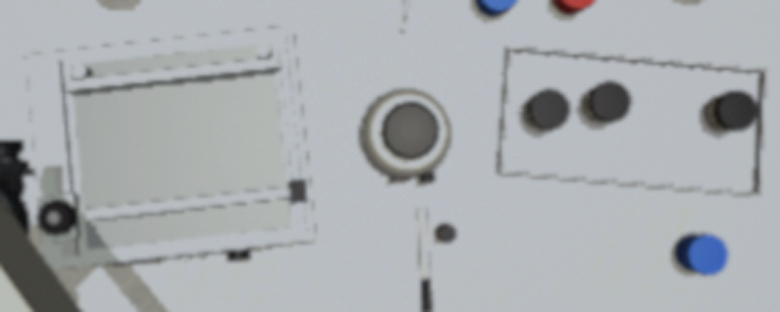

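>>> play_rows(
  rows=[
    {"dp":[-0.96,0.18,0.08],"turn":[0,0,0.1],"fingers":0},
    {"dp":[-0.96,0.18,0.08],"turn":[0,0,0],"fingers":0},
    {"dp":[-0.96,0.18,0.08],"turn":[0,0,0],"fingers":0},
    {"dp":[-0.96,0.18,0.08],"turn":[0,0,0],"fingers":0},
    {"dp":[-0.96,0.18,0.08],"turn":[0,0,0],"fingers":0},
  ],
)

```text
clock: 7.92
eef_pos: [460.4, 194.6, 232.1]
tcp_rot: [3.141, -0.0, 1.559]
contact_force: [1.4, -0.4, -0.6]
opening: 0.999
grasp_force: 0.0
```

>>> play_rows(
  rows=[
    {"dp":[-0.96,0.18,0.08],"turn":[0,0,0],"fingers":0},
    {"dp":[-0.96,0.18,0.08],"turn":[0,0,0],"fingers":0},
    {"dp":[-0.96,0.18,0.08],"turn":[0,0,0],"fingers":0},
    {"dp":[-0.96,0.18,0.08],"turn":[0,0,0],"fingers":0},
    {"dp":[-0.96,0.18,0.08],"turn":[0,0,0],"fingers":0},
  ],
)

```text
clock: 8.33
eef_pos: [494.6, 1.9, 216.3]
tcp_rot: [3.141, -0.0, 1.559]
contact_force: [1.3, 0.1, -0.3]
opening: 1.001
grasp_force: 0.0
```

>>> play_rows(
  rows=[
    {"dp":[-0.96,0.18,0.08],"turn":[0,0,0],"fingers":0},
    {"dp":[-0.96,0.18,0.08],"turn":[0,0,0],"fingers":0},
    {"dp":[-0.96,0.18,0.08],"turn":[0,0,0],"fingers":0},
    {"dp":[-0.96,0.18,0.08],"turn":[0,0,0],"fingers":0},
    {"dp":[0,0,0],"turn":[0,0,0],"fingers":0},
  ],
)

```text
clock: 8.75
eef_pos: [522.9, -155.9, 203.1]
tcp_rot: [3.14, 0.002, 1.555]
contact_force: [-1.3, 1.4, 0.2]
opening: 1.0
grasp_force: 0.0
```

```bash
python3 - <<'E'
from h import *
F=shot('wrist','w3.png'); save(F,'w3.pkl'); s=r.sense(); print(s['eef_pos'],s['tcp_rot']); print(np.round(F['pose'],2).tolist())
E
```

```text
[ 522.17148096 -153.22687667  203.04898493] [3.14117485e+00 4.02050035e-04 1.55450976e+00]
[[1.0, -0.02, -0.0, 524.92], [-0.02, -0.96, -0.29, -82.04], [0.0, 0.29, -0.96, 345.33], [0.0, 0.0, 0.0, 1.0]]
```

View pics/w3.png

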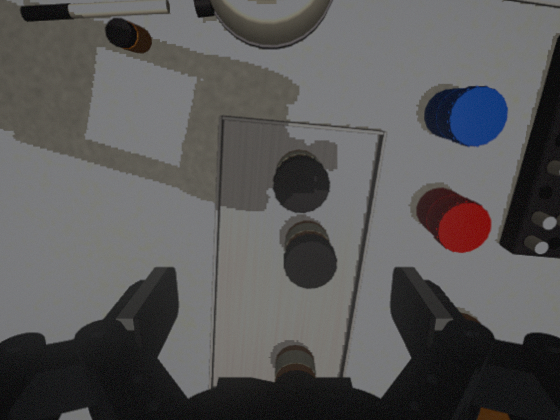

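```bash
python3 - <<'E'
from h import *
W=load('w3.pkl');T=load('top2.pkl')
for n,a,b in[('b1',(301,183),(366.5,211.3)),('b2',(310,261),(389,209))]:
    print(n,onz(W,*a,61).round(1),onz(T,*b,61).round(1),tri((W,*a),(T,*b)))
print('width',onz(W,273,183,61)-onz(W,330,183,61))
print('b4',onz(T,438.5,212.1,61).round(1))
print('tray',onz(W,221,117,18).round(1),onz(W,384,130,18).round(1))
print('head T',onz(T,312.6,219.5,92).round(1))
a=onz(W,301,183,61); go([a[0],a[1],75],1.571)
E
```

```text
b1 [ 538.  -150.1   61. ] [ 537.3 -155.5   61. ] (array([ 544.2, -177.7,  -49.9]), [[1.0, 0.9], [-0.3, 0.3]])
b2 [ 545.6 -218.9   61. ] [ 542.8 -222.7   61. ] (array([ 545.6, -227.6,   42.7]), [[-1.5, -0.1], [-0.0, -0.4]])
width [-45.73361872   0.7208991    0.        ]
b4 [ 530.9 -371.1   61. ]
tray [470.  -99.9  18. ] [ 613.7 -113.3   18. ]
head T [514.3   6.9  92. ]
at [ 522.2 -153.2  203. ] yaw 1.555 d/40: [0.08 0.39 3.2 ] turnz6deg -0.16
```

>>> play_rows(
  rows=[
    {"dp":[0.08,0.39,0.6],"turn":[0,0,-0.16],"fingers":0},
    {"dp":[0,0,0.9],"turn":[0,0,0],"fingers":0},
    {"dp":[0,0,0.9],"turn":[0,0,0],"fingers":0},
    {"dp":[0,0,0.7],"turn":[0,0,0],"fingers":0},
    {"dp":[0,0,0.5],"turn":[0,0,0],"fingers":0},
  ],
)

```text
clock: 9.22
eef_pos: [536.0, -145.6, 56.8]
tcp_rot: [-3.139, -0.001, 1.576]
contact_force: [-0.4, -0.0, 1.1]
opening: 0.997
grasp_force: 0.0
```

>>> play_rows(
  rows=[
    {"dp":[0,0,0.3],"turn":[0,0,0],"fingers":0},
    {"dp":[0,0,0.15],"turn":[0,0,0],"fingers":0},
    {"dp":[0,0,0],"turn":[0,0,0],"fingers":0},
  ],
)

```text
clock: 9.47
eef_pos: [537.1, -146.6, 40.7]
tcp_rot: [-3.14, -0.001, 1.577]
contact_force: [-0.0, -0.3, -0.3]
opening: 0.997
grasp_force: 0.0
```

>>> play_rows(
  rows=[
    {"dp":[0,0,0],"turn":[0,0,0],"fingers":0.7},
    {"dp":[0,0,0],"turn":[0,0,0],"fingers":0.7},
    {"dp":[0,0,0],"turn":[0,0,0],"fingers":0.7},
    {"dp":[0,0,0],"turn":[0,0,0],"fingers":0.7},
    {"dp":[0,0,0],"turn":[0,0,0],"fingers":0.7},
  ],
  force=40,
)

```text
clock: 9.88
eef_pos: [538.3, -147.6, 42.8]
tcp_rot: [3.139, 0.001, 1.577]
contact_force: [-2.2, 0.9, 6.9]
opening: 0.524
grasp_force: 39.7
```

>>> play_rows(
  rows=[
    {"dp":[0,0,0],"turn":[0,0,0],"fingers":0.7},
    {"dp":[0,0,0],"turn":[0,0,0],"fingers":0.7},
    {"dp":[0,0,0],"turn":[0,0,0],"fingers":0.7},
  ],
)

```text
clock: 10.13
eef_pos: [538.3, -147.7, 42.8]
tcp_rot: [3.14, 0.001, 1.577]
contact_force: [-2.0, 2.0, 7.3]
opening: 0.521
grasp_force: 39.7
```

>>> play_rows(
  rows=[
    {"dp":[0,0,-0.2],"turn":[0,0,0],"fingers":0.7},
    {"dp":[0,0,-0.6],"turn":[0,0,0],"fingers":0.7},
    {"dp":[0,0,-0.8],"turn":[0,0,0],"fingers":0.7},
    {"dp":[0.2,-0.1,-0.7],"turn":[0,0,0.06],"fingers":0.7},
    {"dp":[0.5,-0.15,-0.4],"turn":[0,0,0],"fingers":0.7},
  ],
)

```text
clock: 10.55
eef_pos: [529.3, -121.0, 153.2]
tcp_rot: [3.137, 0.002, 1.569]
contact_force: [0.4, 0.6, -1.3]
opening: 0.521
grasp_force: 41.3
```

>>> play_rows(
  rows=[
    {"dp":[0.6,-0.15,-0.2],"turn":[0,0,0],"fingers":0.7},
    {"dp":[0.5,-0.15,0],"turn":[0,0,0],"fingers":0.7},
    {"dp":[0.15,0,0],"turn":[0,0,0],"fingers":0.7},
    {"dp":[0,0,0],"turn":[0,0,0],"fingers":0.7},
  ],
)

```text
clock: 10.88
eef_pos: [515.3, -68.4, 158.1]
tcp_rot: [3.141, 0.0, 1.573]
contact_force: [-0.3, -0.7, -0.8]
opening: 0.523
grasp_force: 41.2
```

```bash
python3 - <<'E'
from h import *
F=shot('wrist','w4.png'); save(F,'w4.pkl'); s=r.sense(); print(s['eef_pos'],s['tcp_rot'],s['contact_force']); print(proj(F,[516,11.5,92]))
E
```

```text
[515.62298478 -69.23316508 157.78772315] [3.14076890e+00 3.34665292e-04 1.57225734e+00] [-0.03416929 -0.40774053 -1.62917451]
[[283.29136425  83.51876959]]
```

View pics/w4.png

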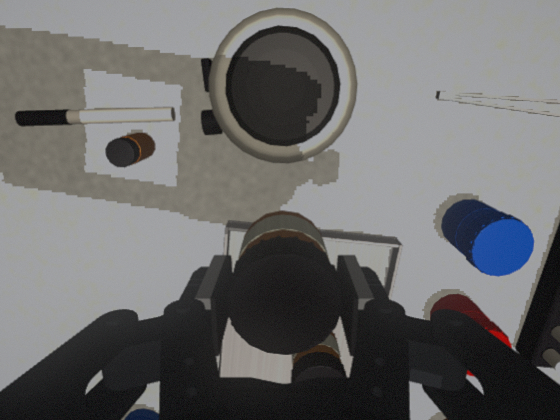

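```bash
python3 - <<'E'
from h import *
W=load('w4.pkl')
h=onz(W,283.5,85.5,92); z=157.8+18
print('head',h.round(1),'dia',(onz(W,341,85.5,92)-onz(W,226,85.5,92)).round(1))
c=onz(W,285,299,z);print('cap',c.round(1),'dia',(onz(W,340,299,z)-onz(W,230,299,z)).round(1),'tcp px at that z',proj(W,[515.6,-69.2,z]))
E
```

```text
head [516.1  10.5  92. ] dia [62.7  0.1  0. ]
cap [516.8 -70.5 175.8] dia [42.7  0.1  0. ] tcp px at that z [[281.7894625  296.10138655]]
```

>>> play_rows(
  rows=[
    {"dp":[0.5,0,0],"turn":[0,0,0],"fingers":0.7},
    {"dp":[0.7,0,0],"turn":[0,0,0],"fingers":0.7},
    {"dp":[0.6,0.01,0.1],"turn":[0,0,0],"fingers":0.7},
    {"dp":[0.24,0,0.2],"turn":[0,0,0],"fingers":0.7},
    {"dp":[0,0,0.2],"turn":[0,0,0],"fingers":0.7},
  ],
  force=60,
)

```text
clock: 11.35
eef_pos: [516.3, 12.9, 136.8]
tcp_rot: [3.141, -0.0, 1.572]
contact_force: [0.2, -0.3, -1.1]
opening: 0.515
grasp_force: 63.0
```

>>> play_rows(
  rows=[
    {"dp":[0,0,0.1],"turn":[0,0,0],"fingers":0.7},
    {"dp":[0,0,0.1],"turn":[0,0,0],"fingers":0.7},
    {"dp":[0,0,0.1],"turn":[0,0,0],"fingers":0.7},
    {"dp":[0,0,0.1],"turn":[0,0,0],"fingers":0.7},
    {"dp":[0,0,0],"turn":[0,0,0],"fingers":0.7},
  ],
)

```text
clock: 11.77
eef_pos: [515.6, 11.4, 123.6]
tcp_rot: [-3.14, -0.0, 1.569]
contact_force: [-13.4, 3.1, 34.2]
opening: 0.511
grasp_force: 66.9
```

>>> play_rows(
  rows=[
    {"dp":[0,0,0.05],"turn":[0,0,0],"fingers":0.7},
    {"dp":[0,0,0],"turn":[0,0,0],"fingers":0.7},
  ],
)

```text
clock: 11.93
eef_pos: [515.7, 11.4, 123.3]
tcp_rot: [-3.141, -0.0, 1.57]
contact_force: [-20.8, 3.5, 56.3]
opening: 0.513
grasp_force: 69.5
```

>>> play_rows(
  rows=[
    {"dp":[0,0,0.05],"turn":[0,0,0],"fingers":0.7},
    {"dp":[0,0,0],"turn":[0,0,0],"fingers":0.7},
  ],
)

```text
clock: 12.1
eef_pos: [515.8, 11.4, 123.1]
tcp_rot: [-3.141, -0.0, 1.57]
contact_force: [-28.2, 3.9, 79.0]
opening: 0.512
grasp_force: 71.9
```

>>> play_rows(
  rows=[
    {"dp":[0,0,-0.1],"turn":[0,0,0],"fingers":0.7},
    {"dp":[0,0,0],"turn":[0,0,0],"fingers":0.7},
  ],
)

```text
clock: 12.27
eef_pos: [515.9, 11.2, 123.6]
tcp_rot: [3.14, -0.0, 1.569]
contact_force: [-11.0, 3.4, 33.3]
opening: 0.514
grasp_force: 66.9
```

>>> play_rows(
  rows=[
    {"dp":[0,0,0],"turn":[0,0,0],"fingers":0.7},
    {"dp":[0,0,0],"turn":[0,0,0],"fingers":0.7},
    {"dp":[0,0,0],"turn":[0,0,0],"fingers":0.7},
    {"dp":[0,0,0],"turn":[0,0,0],"fingers":0.7},
    {"dp":[0,0,0],"turn":[0,0,0],"fingers":0.7},
  ],
)

```text
clock: 12.68
eef_pos: [516.0, 11.3, 123.6]
tcp_rot: [3.141, -0.0, 1.569]
contact_force: [-11.2, 2.0, 32.2]
opening: 0.513
grasp_force: 67.0
```

>>> play_rows(
  rows=[
    {"dp":[0,0,0],"turn":[0,0,0],"fingers":0.7},
    {"dp":[0,0,0],"turn":[0,0,0],"fingers":0.7},
    {"dp":[0,0,0],"turn":[0,0,0],"fingers":0.7},
    {"dp":[0,0,0],"turn":[0,0,0],"fingers":0.7},
    {"dp":[0,0,0],"turn":[0,0,0],"fingers":0.7},
  ],
)

```text
clock: 13.1
eef_pos: [516.0, 11.3, 123.6]
tcp_rot: [3.141, -0.0, 1.569]
contact_force: [-10.9, 1.9, 31.5]
opening: 0.512
grasp_force: 67.0
```

>>> play_rows(
  rows=[
    {"dp":[0,0,0],"turn":[0,0,0],"fingers":0.7},
    {"dp":[0,0,0],"turn":[0,0,0],"fingers":0.7},
    {"dp":[0,0,0],"turn":[0,0,0],"fingers":0.7},
    {"dp":[0,0,0],"turn":[0,0,0],"fingers":0.7},
    {"dp":[0,0,0],"turn":[0,0,0],"fingers":0.7},
  ],
)

```text
clock: 13.52
eef_pos: [516.0, 11.3, 123.6]
tcp_rot: [3.141, -0.0, 1.569]
contact_force: [-12.5, 2.3, 32.3]
opening: 0.514
grasp_force: 67.0
```

>>> play_rows(
  rows=[
    {"dp":[0,0,0],"turn":[0,0,0],"fingers":0.7},
    {"dp":[0,0,0],"turn":[0,0,0],"fingers":0.7},
    {"dp":[0,0,0],"turn":[0,0,0],"fingers":0.7},
    {"dp":[0,0,0],"turn":[0,0,0],"fingers":0.7},
    {"dp":[0,0,0],"turn":[0,0,0],"fingers":0.7},
  ],
)

```text
clock: 13.93
eef_pos: [516.0, 11.3, 123.6]
tcp_rot: [3.141, -0.0, 1.569]
contact_force: [-11.5, 3.2, 32.2]
opening: 0.509
grasp_force: 67.0
```

>>> play_rows(
  rows=[
    {"dp":[0,0,0],"turn":[0,0,0],"fingers":0.7},
    {"dp":[0,0,0],"turn":[0,0,0],"fingers":0.7},
    {"dp":[0,0,0],"turn":[0,0,0],"fingers":0.7},
    {"dp":[0,0,0],"turn":[0,0,0],"fingers":0.7},
    {"dp":[0,0,0],"turn":[0,0,0],"fingers":0.7},
  ],
)

```text
clock: 14.35
eef_pos: [516.0, 11.3, 123.6]
tcp_rot: [3.141, -0.0, 1.569]
contact_force: [-12.2, 3.1, 32.2]
opening: 0.517
grasp_force: 67.0
```

>>> play_rows(
  rows=[
    {"dp":[0,0,0],"turn":[0,0,0],"fingers":0.7},
    {"dp":[0,0,0],"turn":[0,0,0],"fingers":0.7},
    {"dp":[0,0,0],"turn":[0,0,0],"fingers":0.7},
    {"dp":[0,0,0],"turn":[0,0,0],"fingers":0.7},
    {"dp":[0,0,0],"turn":[0,0,0],"fingers":0.7},
  ],
)

```text
clock: 14.77
eef_pos: [516.0, 11.3, 123.6]
tcp_rot: [3.141, -0.0, 1.569]
contact_force: [-11.5, 3.4, 31.6]
opening: 0.514
grasp_force: 67.0
```

>>> play_rows(
  rows=[
    {"dp":[0,0,0],"turn":[0,0,0],"fingers":0.7},
    {"dp":[0,0,0],"turn":[0,0,0],"fingers":0.7},
    {"dp":[0,0,0],"turn":[0,0,0],"fingers":0.7},
    {"dp":[0,0,0],"turn":[0,0,0],"fingers":0.7},
    {"dp":[0,0,0],"turn":[0,0,0],"fingers":0.7},
  ],
)

```text
clock: 15.18
eef_pos: [516.0, 11.3, 123.6]
tcp_rot: [3.141, -0.0, 1.569]
contact_force: [-12.5, 2.2, 32.7]
opening: 0.517
grasp_force: 67.0
```

>>> play_rows(
  rows=[
    {"dp":[0,0,0],"turn":[0,0,0],"fingers":0.7},
    {"dp":[0,0,0],"turn":[0,0,0],"fingers":0.7},
    {"dp":[0,0,0],"turn":[0,0,0],"fingers":0.7},
    {"dp":[0,0,0],"turn":[0,0,0],"fingers":0.7},
    {"dp":[0,0,0],"turn":[0,0,0],"fingers":0.7},
  ],
)

```text
clock: 15.6
eef_pos: [516.0, 11.3, 123.6]
tcp_rot: [3.141, -0.0, 1.569]
contact_force: [-10.5, 3.0, 32.6]
opening: 0.514
grasp_force: 67.0
```

>>> play_rows(
  rows=[
    {"dp":[0,0,0],"turn":[0,0,0],"fingers":0.7},
    {"dp":[0,0,0],"turn":[0,0,0],"fingers":0.7},
    {"dp":[0,0,0],"turn":[0,0,0],"fingers":0.7},
    {"dp":[0,0,0],"turn":[0,0,0],"fingers":0.7},
    {"dp":[0,0,0],"turn":[0,0,0],"fingers":0.7},
  ],
)

```text
clock: 16.02
eef_pos: [516.0, 11.3, 123.6]
tcp_rot: [3.141, -0.0, 1.569]
contact_force: [-11.7, 1.8, 31.8]
opening: 0.515
grasp_force: 67.0
```

>>> play_rows(
  rows=[
    {"dp":[0,0,0],"turn":[0,0,0],"fingers":0.7},
    {"dp":[0,0,0],"turn":[0,0,0],"fingers":0.7},
    {"dp":[0,0,0],"turn":[0,0,0],"fingers":0.7},
    {"dp":[0,0,0],"turn":[0,0,0],"fingers":0.7},
    {"dp":[0,0,0],"turn":[0,0,0],"fingers":0.7},
  ],
)

```text
clock: 16.43
eef_pos: [516.0, 11.3, 123.6]
tcp_rot: [3.141, -0.0, 1.569]
contact_force: [-11.5, 2.6, 31.9]
opening: 0.517
grasp_force: 67.0
```

>>> play_rows(
  rows=[
    {"dp":[0,0,0],"turn":[0,0,0],"fingers":0.7},
    {"dp":[0,0,0],"turn":[0,0,0],"fingers":0.7},
    {"dp":[0,0,0],"turn":[0,0,0],"fingers":0.7},
    {"dp":[0,0,0],"turn":[0,0,0],"fingers":0.7},
    {"dp":[0,0,0],"turn":[0,0,0],"fingers":0.7},
  ],
)

```text
clock: 16.85
eef_pos: [516.0, 11.3, 123.6]
tcp_rot: [3.141, -0.0, 1.569]
contact_force: [-11.3, 2.0, 32.0]
opening: 0.514
grasp_force: 67.0
```

>>> play_rows(
  rows=[
    {"dp":[0,0,0],"turn":[0,0,0],"fingers":0.7},
    {"dp":[0,0,0],"turn":[0,0,0],"fingers":0.7},
    {"dp":[0,0,0],"turn":[0,0,0],"fingers":0.7},
    {"dp":[0,0,0],"turn":[0,0,0],"fingers":0.7},
    {"dp":[0,0,0],"turn":[0,0,0],"fingers":0.7},
  ],
)

```text
clock: 17.27
eef_pos: [516.0, 11.3, 123.6]
tcp_rot: [3.141, -0.0, 1.569]
contact_force: [-11.3, 3.5, 32.2]
opening: 0.514
grasp_force: 67.0
```

>>> play_rows(
  rows=[
    {"dp":[0,0,0],"turn":[0,0,0],"fingers":0.7},
    {"dp":[0,0,0],"turn":[0,0,0],"fingers":0.7},
    {"dp":[0,0,0],"turn":[0,0,0],"fingers":0.7},
    {"dp":[0,0,0],"turn":[0,0,0],"fingers":0.7},
    {"dp":[0,0,0],"turn":[0,0,0],"fingers":0.7},
  ],
)

```text
clock: 17.68
eef_pos: [516.0, 11.3, 123.6]
tcp_rot: [3.141, -0.0, 1.569]
contact_force: [-12.1, 2.0, 32.6]
opening: 0.515
grasp_force: 67.0
```

```bash
cat >> h.py <<'E'
B=np.array([552.5,254.6]); BX=np.array([.996,.09]); BY=np.array([-.09,.996])
def bay(x,y): return B+x*BX+y*BY
E
python3 - <<'E'
from h import *
b=bay(-3,55); print(b); go([b[0],b[1]+2,123.6],1.571)
E
```

```text
[544.562 309.11 ]
at [516.   11.3 123.6] yaw 1.569 d/40: [7.5 0.7 0. ] turnz6deg -0.01
```

>>> play_rows(
  rows=[
    {"dp":[0,0,-0.2],"turn":[0,0,0],"fingers":0.7},
    {"dp":[0,0,-0.6],"turn":[0,0,0],"fingers":0.7},
    {"dp":[0.2,0,-0.7],"turn":[0,0,0],"fingers":0.7},
    {"dp":[0.6,0,-0.2],"turn":[0,0,0],"fingers":0.7},
    {"dp":[0.9,0.1,0],"turn":[0,0,0],"fingers":0.7},
  ],
)

```text
clock: 18.1
eef_pos: [521.4, 78.0, 191.8]
tcp_rot: [3.137, 0.001, 1.567]
contact_force: [1.2, 0.5, -1.7]
opening: 0.514
grasp_force: 63.4
```

>>> play_rows(
  rows=[
    {"dp":[0.9,0.1,0],"turn":[0,0,0],"fingers":0.7},
    {"dp":[0.9,0.1,0],"turn":[0,0,0],"fingers":0.7},
    {"dp":[0.9,0.1,0],"turn":[0,0,0],"fingers":0.7},
    {"dp":[0.9,0.1,0],"turn":[0,0,0],"fingers":0.7},
    {"dp":[0.9,0.1,0],"turn":[0,0,0],"fingers":0.7},
  ],
)

```text
clock: 18.52
eef_pos: [540.4, 260.7, 189.0]
tcp_rot: [3.142, 0.0, 1.57]
contact_force: [0.6, -0.0, -1.1]
opening: 0.515
grasp_force: 63.4
```

>>> play_rows(
  rows=[
    {"dp":[0.7,0.1,0],"turn":[0,0,0],"fingers":0.7},
    {"dp":[0.4,0,0],"turn":[0,0,0],"fingers":0.7},
    {"dp":[0.15,0,0],"turn":[0,0,0],"fingers":0.7},
    {"dp":[0,0,0],"turn":[0,0,0],"fingers":0.7},
    {"dp":[0,0,0],"turn":[0,0,0],"fingers":0.7},
  ],
)

```text
clock: 18.93
eef_pos: [543.7, 308.6, 188.8]
tcp_rot: [-3.141, 0.001, 1.57]
contact_force: [-0.4, 0.7, -1.5]
opening: 0.514
grasp_force: 63.4
```

```bash
python3 - <<'E'
from h import *
F=shot('wrist','w5.png'); save(F,'w5.pkl')
b=bay(-3,55); go([b[0],b[1]+2,126],1.571); print(proj(F,[*bay(0,0),85]),proj(F,[*bay(22,0),119]),proj(F,[*bay(22,100),119]),r.sense()['contact_force'])
E
```

```text
at [543.7 308.4 189. ] yaw 1.57 d/40: [0.07 0.02 1.58] turnz6deg -0.01
[[294.33908343 273.0669553 ]] [[328.99073369 294.51281504]] [[319.61215903 142.23359474]] [-0.52930046 -0.25349791 -1.52498007]
```

View pics/w5.png

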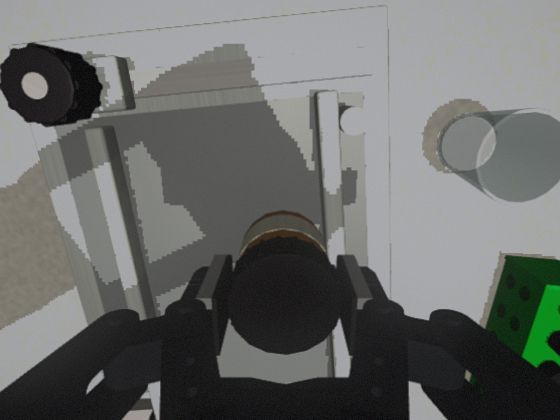

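>>> play_rows(
  rows=[
    {"dp":[0.07,0.02,0.4],"turn":[0,0,0],"fingers":0.7},
    {"dp":[0,0,0.6],"turn":[0,0,0],"fingers":0.7},
    {"dp":[0,0,0.35],"turn":[0,0,0],"fingers":0.7},
    {"dp":[0,0,0.15],"turn":[0,0,0],"fingers":0.7},
    {"dp":[0,0,0.05],"turn":[0,0,0],"fingers":0.7},
  ],
)

```text
clock: 19.4
eef_pos: [544.1, 311.3, 126.3]
tcp_rot: [-3.14, 0.001, 1.569]
contact_force: [-0.1, 1.0, -0.8]
opening: 0.512
grasp_force: 63.4
```

>>> play_rows(
  rows=[
    {"dp":[0,0,0.03],"turn":[0,0,0],"fingers":0.7},
    {"dp":[0,0,0.03],"turn":[0,0,0],"fingers":0.7},
    {"dp":[0,0,0],"turn":[0,0,0],"fingers":0.7},
  ],
)

```text
clock: 19.65
eef_pos: [545.1, 313.0, 125.7]
tcp_rot: [3.14, -0.001, 1.571]
contact_force: [-0.9, -0.3, -0.4]
opening: 0.512
grasp_force: 63.4
```

>>> play_rows(
  rows=[
    {"dp":[0,0,0.05],"turn":[0,0,0],"fingers":0.7},
    {"dp":[0,0,0],"turn":[0,0,0],"fingers":0.7},
  ],
)

```text
clock: 19.82
eef_pos: [545.3, 313.5, 125.0]
tcp_rot: [3.14, -0.001, 1.571]
contact_force: [-3.2, -1.6, 11.1]
opening: 0.513
grasp_force: 64.4
```

>>> play_rows(
  rows=[
    {"dp":[0,0,0],"turn":[0,0,0],"fingers":0.7},
    {"dp":[0,0,0],"turn":[0,0,0],"fingers":0.7},
  ],
)

```text
clock: 19.98
eef_pos: [545.3, 313.5, 125.0]
tcp_rot: [3.14, -0.001, 1.571]
contact_force: [-2.9, -0.8, 10.9]
opening: 0.51
grasp_force: 64.4
```

>>> play_rows(
  rows=[
    {"dp":[0,0,-0.03],"turn":[0,0,0],"fingers":0},
    {"dp":[0,0,0],"turn":[0,0,0],"fingers":0},
    {"dp":[0,0,0],"turn":[0,0,0],"fingers":0},
    {"dp":[0,0,-0.3],"turn":[0,0,0],"fingers":0},
    {"dp":[0,0,-0.8],"turn":[0,0,0],"fingers":0},
  ],
)

```text
clock: 20.4
eef_pos: [542.1, 311.6, 164.9]
tcp_rot: [-3.135, 0.004, 1.571]
contact_force: [-0.1, 0.3, -0.2]
opening: 0.997
grasp_force: 0.0
```

>>> play_rows(
  rows=[
    {"dp":[-0.3,0,-0.8],"turn":[0,0,0],"fingers":0},
    {"dp":[-0.8,0,-0.2],"turn":[0,0,0],"fingers":0},
    {"dp":[-1,0,0],"turn":[0,0,0],"fingers":0},
    {"dp":[-1,0,0],"turn":[0,0,0],"fingers":0},
    {"dp":[-1,0,0],"turn":[0,0,0],"fingers":0},
  ],
)

```text
clock: 20.82
eef_pos: [544.5, 147.8, 209.4]
tcp_rot: [3.14, -0.0, 1.572]
contact_force: [0.3, -0.0, 1.1]
opening: 0.997
grasp_force: 0.0
```

>>> play_rows(
  rows=[
    {"dp":[-1,0,0],"turn":[0,0,0],"fingers":0},
    {"dp":[-1,0,0],"turn":[0,0,0],"fingers":0},
    {"dp":[-1,0,0],"turn":[0,0,0],"fingers":0},
    {"dp":[-1,0,0],"turn":[0,0,0],"fingers":0},
    {"dp":[-1,0,0],"turn":[0,0,0],"fingers":0},
  ],
)

```text
clock: 21.23
eef_pos: [544.4, -52.9, 209.1]
tcp_rot: [3.141, 0.0, 1.571]
contact_force: [0.2, 0.9, -0.3]
opening: 1.003
grasp_force: 0.0
```

>>> play_rows(
  rows=[
    {"dp":[-1,0,0],"turn":[0,0,0],"fingers":0},
    {"dp":[-1,0,0],"turn":[0,0,0],"fingers":0},
    {"dp":[-0.7,0,0],"turn":[0,0,0],"fingers":0},
    {"dp":[-0.3,0,0],"turn":[0,0,0],"fingers":0},
    {"dp":[0,0,0],"turn":[0,0,0],"fingers":0},
  ],
)

```text
clock: 21.65
eef_pos: [544.7, -173.4, 208.7]
tcp_rot: [3.141, 0.001, 1.568]
contact_force: [-0.0, 0.2, 0.9]
opening: 1.001
grasp_force: 0.0
```

```bash
python3 - <<'E'
from h import *
F=shot('wrist'); T=shot('top'); save(F,'w6.pkl');save(T,'top3.pkl')
go([545.6,-219,41],1.571); print('b2 px',proj(F,[545.6,-219,61]),proj(F,[531,-367,61]))
a=cv2.resize(F['pixels'],None,fx=.72,fy=.72); b=cv2.resize(T['pixels'][180:270,160:460],(800,240),interpolation=cv2.INTER_CUBIC)
c=np.zeros((545,800,3),'uint8'); c[:a.shape[0],:a.shape[1]]=a; c[305:]=b; cv2.imwrite('pics/m6.png',np.clip(c[:,:,::-1]*1.4,0,255).astype('uint8'))
E
```

```text
at [ 544.6 -170.7  208.4] yaw 1.57 d/40: [-1.21  0.03  4.18] turnz6deg -0.01
b2 px [[283.74471465 240.29630797]] [[269.25562807 380.83679224]]
```

View pics/m6.png

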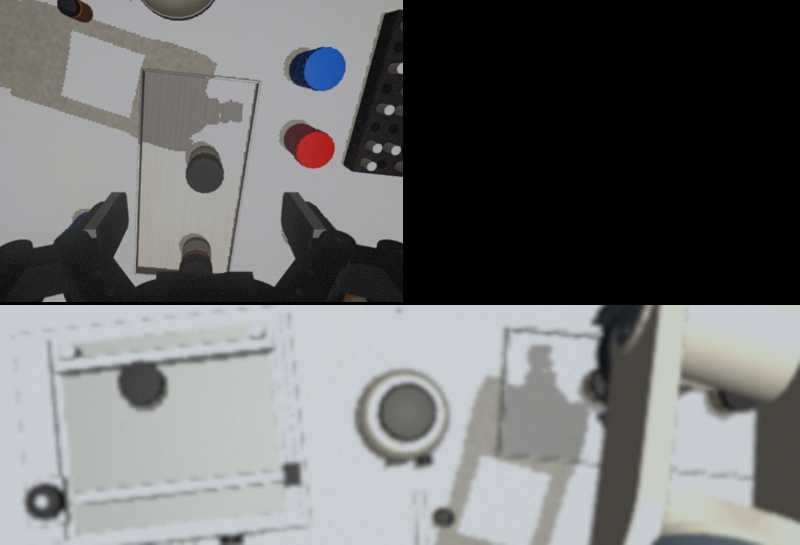

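>>> play_rows(
  rows=[
    {"dp":[-0.5,0.03,0.4],"turn":[0,0,0],"fingers":0},
    {"dp":[-0.5,0,0.8],"turn":[0,0,0],"fingers":0},
    {"dp":[-0.21,0,0.9],"turn":[0,0,0],"fingers":0},
    {"dp":[0,0,0.8],"turn":[0,0,0],"fingers":0},
    {"dp":[0,0,0.6],"turn":[0,0,0],"fingers":0},
  ],
)

```text
clock: 22.17
eef_pos: [545.0, -217.6, 65.8]
tcp_rot: [-3.14, -0.001, 1.572]
contact_force: [0.1, 0.5, -0.1]
opening: 1.001
grasp_force: 0.0
```

>>> play_rows(
  rows=[
    {"dp":[0,0,0.4],"turn":[0,0,0],"fingers":0},
    {"dp":[0,0,0.2],"turn":[0,0,0],"fingers":0},
    {"dp":[0,0,0.06],"turn":[0,0,0],"fingers":0},
    {"dp":[0,0,0],"turn":[0,0,0],"fingers":0},
  ],
)

```text
clock: 22.5
eef_pos: [546.1, -218.4, 41.8]
tcp_rot: [-3.141, -0.0, 1.572]
contact_force: [-1.1, 0.2, 0.0]
opening: 1.002
grasp_force: 0.0
```

>>> play_rows(
  rows=[
    {"dp":[0,0,0],"turn":[0,0,0],"fingers":0.7},
    {"dp":[0,0,0],"turn":[0,0,0],"fingers":0.7},
    {"dp":[0,0,0],"turn":[0,0,0],"fingers":0.7},
    {"dp":[0,0,0],"turn":[0,0,0],"fingers":0.7},
    {"dp":[0,0,0],"turn":[0,0,0],"fingers":0.7},
  ],
  force=60,
)

```text
clock: 22.92
eef_pos: [546.5, -219.7, 43.1]
tcp_rot: [3.14, 0.001, 1.571]
contact_force: [-1.6, 1.3, 9.8]
opening: 0.513
grasp_force: 60.0
```

>>> play_rows(
  rows=[
    {"dp":[0,0,0],"turn":[0,0,0],"fingers":0.7},
    {"dp":[0,0,0],"turn":[0,0,0],"fingers":0.7},
  ],
)

```text
clock: 23.08
eef_pos: [546.5, -219.7, 43.1]
tcp_rot: [3.14, 0.001, 1.571]
contact_force: [-1.9, 2.2, 8.0]
opening: 0.511
grasp_force: 60.0
```

>>> play_rows(
  rows=[
    {"dp":[0,0,-0.2],"turn":[0,0,0],"fingers":0.7},
    {"dp":[0,0,-0.7],"turn":[0,0,0],"fingers":0.7},
    {"dp":[0,0,-0.9],"turn":[0,0,0],"fingers":0.7},
    {"dp":[0.3,-0.05,-0.8],"turn":[0,0,0],"fingers":0.7},
    {"dp":[0.7,-0.1,-0.4],"turn":[0,0,0],"fingers":0.7},
  ],
)

```text
clock: 23.5
eef_pos: [542.1, -181.8, 166.4]
tcp_rot: [3.136, 0.003, 1.569]
contact_force: [1.7, -0.2, -0.3]
opening: 0.513
grasp_force: 61.5
```

>>> play_rows(
  rows=[
    {"dp":[0.9,-0.15,0],"turn":[0,0,0],"fingers":0.7},
    {"dp":[0.9,-0.15,0],"turn":[0,0,0],"fingers":0.7},
    {"dp":[0.9,-0.15,0],"turn":[0,0,0],"fingers":0.7},
    {"dp":[0.9,-0.1,0],"turn":[0,0,0],"fingers":0.7},
    {"dp":[0.6,-0.05,0],"turn":[0,0,0],"fingers":0.7},
  ],
)

```text
clock: 23.92
eef_pos: [514.8, -8.9, 162.5]
tcp_rot: [3.141, -0.001, 1.571]
contact_force: [0.0, -0.4, -1.5]
opening: 0.514
grasp_force: 61.5
```

>>> play_rows(
  rows=[
    {"dp":[0.4,0,0],"turn":[0,0,0],"fingers":0.7},
    {"dp":[0.14,0,0],"turn":[0,0,0],"fingers":0.7},
    {"dp":[0,0,0],"turn":[0,0,0],"fingers":0.7},
    {"dp":[0,0,0],"turn":[0,0,0],"fingers":0.7},
    {"dp":[0,0,0],"turn":[0,0,0],"fingers":0.7},
  ],
)

```text
clock: 24.33
eef_pos: [515.9, 9.3, 161.8]
tcp_rot: [3.141, 0.0, 1.57]
contact_force: [-0.0, 0.1, -1.3]
opening: 0.515
grasp_force: 61.5
```

>>> play_rows(
  rows=[
    {"dp":[0.02,0,0.3],"turn":[0,0,0],"fingers":0.7},
    {"dp":[0,0,0.3],"turn":[0,0,0],"fingers":0.7},
    {"dp":[0,0,0.1],"turn":[0,0,0],"fingers":0.7},
    {"dp":[0,0,0.1],"turn":[0,0,0],"fingers":0.7},
    {"dp":[0,0,0.1],"turn":[0,0,0],"fingers":0.7},
  ],
)

```text
clock: 24.75
eef_pos: [515.2, 10.1, 125.8]
tcp_rot: [-3.14, 0.0, 1.57]
contact_force: [-4.9, -2.2, 8.9]
opening: 0.516
grasp_force: 62.3
```

>>> play_rows(
  rows=[
    {"dp":[0,0,0.09],"turn":[0,0,0],"fingers":0.7},
    {"dp":[0,0,0],"turn":[0,0,0],"fingers":0.7},
    {"dp":[0,0,0],"turn":[0,0,0],"fingers":0.7},
  ],
)

```text
clock: 25.0
eef_pos: [515.3, 10.1, 123.9]
tcp_rot: [-3.14, 0.001, 1.57]
contact_force: [-10.3, -2.4, 24.7]
opening: 0.516
grasp_force: 63.9
```

>>> play_rows(
  rows=[
    {"dp":[0,0,0.02],"turn":[0,0,0],"fingers":0.7},
    {"dp":[0,0,0],"turn":[0,0,0],"fingers":0.7},
    {"dp":[0,0,0],"turn":[0,0,0],"fingers":0.7},
    {"dp":[0,0,0],"turn":[0,0,0],"fingers":0.7},
    {"dp":[0,0,0],"turn":[0,0,0],"fingers":0.7},
  ],
)

```text
clock: 25.42
eef_pos: [515.3, 10.1, 123.8]
tcp_rot: [-3.141, 0.001, 1.57]
contact_force: [-13.6, -3.4, 31.3]
opening: 0.512
grasp_force: 65.0
```

>>> play_rows(
  rows=[
    {"dp":[0,0,0],"turn":[0,0,0],"fingers":0.7},
    {"dp":[0,0,0],"turn":[0,0,0],"fingers":0.7},
    {"dp":[0,0,0],"turn":[0,0,0],"fingers":0.7},
    {"dp":[0,0,0],"turn":[0,0,0],"fingers":0.7},
    {"dp":[0,0,0],"turn":[0,0,0],"fingers":0.7},
  ],
)

```text
clock: 25.83
eef_pos: [515.2, 10.1, 123.8]
tcp_rot: [-3.141, 0.001, 1.57]
contact_force: [-13.3, -2.9, 31.8]
opening: 0.516
grasp_force: 65.0
```

>>> play_rows(
  rows=[
    {"dp":[0,0,0],"turn":[0,0,0],"fingers":0.7},
    {"dp":[0,0,0],"turn":[0,0,0],"fingers":0.7},
    {"dp":[0,0,0],"turn":[0,0,0],"fingers":0.7},
    {"dp":[0,0,0],"turn":[0,0,0],"fingers":0.7},
    {"dp":[0,0,0],"turn":[0,0,0],"fingers":0.7},
  ],
)

```text
clock: 26.25
eef_pos: [515.2, 10.1, 123.8]
tcp_rot: [-3.141, 0.001, 1.57]
contact_force: [-13.9, -2.7, 31.2]
opening: 0.513
grasp_force: 65.0
```

>>> play_rows(
  rows=[
    {"dp":[0,0,0],"turn":[0,0,0],"fingers":0.7},
    {"dp":[0,0,0],"turn":[0,0,0],"fingers":0.7},
    {"dp":[0,0,0],"turn":[0,0,0],"fingers":0.7},
    {"dp":[0,0,0],"turn":[0,0,0],"fingers":0.7},
    {"dp":[0,0,0],"turn":[0,0,0],"fingers":0.7},
  ],
)

```text
clock: 26.67
eef_pos: [515.3, 10.1, 123.8]
tcp_rot: [-3.141, 0.001, 1.57]
contact_force: [-13.9, -2.6, 31.8]
opening: 0.515
grasp_force: 65.0
```

>>> play_rows(
  rows=[
    {"dp":[0,0,0],"turn":[0,0,0],"fingers":0.7},
    {"dp":[0,0,0],"turn":[0,0,0],"fingers":0.7},
    {"dp":[0,0,0],"turn":[0,0,0],"fingers":0.7},
    {"dp":[0,0,0],"turn":[0,0,0],"fingers":0.7},
    {"dp":[0,0,0],"turn":[0,0,0],"fingers":0.7},
  ],
)

```text
clock: 27.08
eef_pos: [515.3, 10.1, 123.8]
tcp_rot: [-3.141, 0.001, 1.57]
contact_force: [-13.8, -3.8, 32.1]
opening: 0.514
grasp_force: 65.0
```

>>> play_rows(
  rows=[
    {"dp":[0,0,0],"turn":[0,0,0],"fingers":0.7},
    {"dp":[0,0,0],"turn":[0,0,0],"fingers":0.7},
    {"dp":[0,0,0],"turn":[0,0,0],"fingers":0.7},
    {"dp":[0,0,0],"turn":[0,0,0],"fingers":0.7},
    {"dp":[0,0,0],"turn":[0,0,0],"fingers":0.7},
  ],
)

```text
clock: 27.5
eef_pos: [515.3, 10.1, 123.8]
tcp_rot: [-3.141, 0.001, 1.57]
contact_force: [-13.8, -3.7, 31.9]
opening: 0.511
grasp_force: 65.0
```

>>> play_rows(
  rows=[
    {"dp":[0,0,0],"turn":[0,0,0],"fingers":0.7},
    {"dp":[0,0,0],"turn":[0,0,0],"fingers":0.7},
    {"dp":[0,0,0],"turn":[0,0,0],"fingers":0.7},
    {"dp":[0,0,0],"turn":[0,0,0],"fingers":0.7},
    {"dp":[0,0,0],"turn":[0,0,0],"fingers":0.7},
  ],
)

```text
clock: 27.92
eef_pos: [515.3, 10.1, 123.8]
tcp_rot: [-3.141, 0.001, 1.57]
contact_force: [-13.8, -3.4, 32.4]
opening: 0.516
grasp_force: 65.0
```

>>> play_rows(
  rows=[
    {"dp":[0,0,0],"turn":[0,0,0],"fingers":0.7},
    {"dp":[0,0,0],"turn":[0,0,0],"fingers":0.7},
    {"dp":[0,0,0],"turn":[0,0,0],"fingers":0.7},
    {"dp":[0,0,0],"turn":[0,0,0],"fingers":0.7},
    {"dp":[0,0,0],"turn":[0,0,0],"fingers":0.7},
  ],
)

```text
clock: 28.33
eef_pos: [515.3, 10.1, 123.8]
tcp_rot: [-3.141, 0.001, 1.57]
contact_force: [-13.1, -3.2, 32.0]
opening: 0.513
grasp_force: 65.0
```

>>> play_rows(
  rows=[
    {"dp":[0,0,0],"turn":[0,0,0],"fingers":0.7},
    {"dp":[0,0,0],"turn":[0,0,0],"fingers":0.7},
    {"dp":[0,0,0],"turn":[0,0,0],"fingers":0.7},
    {"dp":[0,0,0],"turn":[0,0,0],"fingers":0.7},
    {"dp":[0,0,0],"turn":[0,0,0],"fingers":0.7},
  ],
)

```text
clock: 28.75
eef_pos: [515.2, 10.1, 123.8]
tcp_rot: [-3.141, 0.001, 1.571]
contact_force: [-13.6, -2.6, 31.8]
opening: 0.512
grasp_force: 65.0
```

>>> play_rows(
  rows=[
    {"dp":[0,0,0],"turn":[0,0,0],"fingers":0.7},
    {"dp":[0,0,0],"turn":[0,0,0],"fingers":0.7},
    {"dp":[0,0,0],"turn":[0,0,0],"fingers":0.7},
    {"dp":[0,0,0],"turn":[0,0,0],"fingers":0.7},
    {"dp":[0,0,0],"turn":[0,0,0],"fingers":0.7},
  ],
)

```text
clock: 29.17
eef_pos: [515.2, 10.1, 123.8]
tcp_rot: [-3.141, 0.001, 1.57]
contact_force: [-13.1, -3.6, 32.4]
opening: 0.512
grasp_force: 65.0
```

>>> play_rows(
  rows=[
    {"dp":[0,0,0],"turn":[0,0,0],"fingers":0.7},
    {"dp":[0,0,0],"turn":[0,0,0],"fingers":0.7},
    {"dp":[0,0,0],"turn":[0,0,0],"fingers":0.7},
    {"dp":[0,0,0],"turn":[0,0,0],"fingers":0.7},
    {"dp":[0,0,0],"turn":[0,0,0],"fingers":0.7},
  ],
)

```text
clock: 29.58
eef_pos: [515.2, 10.1, 123.8]
tcp_rot: [-3.141, 0.001, 1.57]
contact_force: [-13.5, -3.0, 32.5]
opening: 0.513
grasp_force: 65.0
```

>>> play_rows(
  rows=[
    {"dp":[0,0,0],"turn":[0,0,0],"fingers":0.7},
    {"dp":[0,0,0],"turn":[0,0,0],"fingers":0.7},
    {"dp":[0,0,0],"turn":[0,0,0],"fingers":0.7},
    {"dp":[0,0,0],"turn":[0,0,0],"fingers":0.7},
    {"dp":[0,0,0],"turn":[0,0,0],"fingers":0.7},
  ],
)

```text
clock: 30.0
eef_pos: [515.3, 10.1, 123.8]
tcp_rot: [-3.141, 0.001, 1.57]
contact_force: [-13.2, -3.5, 31.8]
opening: 0.514
grasp_force: 65.0
```

>>> play_rows(
  rows=[
    {"dp":[0,0,0],"turn":[0,0,0],"fingers":0.7},
    {"dp":[0,0,0],"turn":[0,0,0],"fingers":0.7},
    {"dp":[0,0,0],"turn":[0,0,0],"fingers":0.7},
    {"dp":[0,0,0],"turn":[0,0,0],"fingers":0.7},
    {"dp":[0,0,0],"turn":[0,0,0],"fingers":0.7},
  ],
)

```text
clock: 30.42
eef_pos: [515.2, 10.1, 123.8]
tcp_rot: [-3.141, 0.001, 1.57]
contact_force: [-13.8, -3.4, 32.2]
opening: 0.516
grasp_force: 65.0
```

```bash
python3 - <<'E'
from h import *
b=bay(-3,-2); print(b); go([b[0],b[1]-.7,187],1.571)
E
```

```text
[549.692 252.338]
at [515.2  10.1 123.8] yaw 1.57 d/40: [ 6.04  0.86 -1.58] turnz6deg -0.01
```

>>> play_rows(
  rows=[
    {"dp":[0,0,-0.2],"turn":[0,0,0],"fingers":0.7},
    {"dp":[0,0,-0.6],"turn":[0,0,0],"fingers":0.7},
    {"dp":[0.2,0.03,-0.7],"turn":[0,0,0],"fingers":0.7},
    {"dp":[0.6,0.1,-0.2],"turn":[0,0,0],"fingers":0.7},
    {"dp":[0.9,0.1,0],"turn":[0,0,0],"fingers":0.7},
  ],
)

```text
clock: 30.83
eef_pos: [527.3, 77.8, 192.6]
tcp_rot: [3.136, -0.0, 1.568]
contact_force: [0.8, 0.0, -1.2]
opening: 0.515
grasp_force: 61.6
```

>>> play_rows(
  rows=[
    {"dp":[0.9,0.15,0],"turn":[0,0,0],"fingers":0.7},
    {"dp":[0.9,0.15,0],"turn":[0,0,0],"fingers":0.7},
    {"dp":[0.9,0.15,0],"turn":[0,0,0],"fingers":0.7},
    {"dp":[0.9,0.15,0],"turn":[0,0,0],"fingers":0.7},
    {"dp":[0.5,0,0],"turn":[0,0,0],"fingers":0.7},
  ],
)

```text
clock: 31.25
eef_pos: [550.3, 246.4, 189.8]
tcp_rot: [3.14, -0.002, 1.571]
contact_force: [-0.1, 0.3, -1.0]
opening: 0.513
grasp_force: 61.6
```

>>> play_rows(
  rows=[
    {"dp":[0.2,0,0],"turn":[0,0,0],"fingers":0.7},
    {"dp":[0,0,0],"turn":[0,0,0],"fingers":0.7},
    {"dp":[0,0,0],"turn":[0,0,0],"fingers":0.7},
  ],
)

```text
clock: 31.5
eef_pos: [548.9, 250.3, 189.2]
tcp_rot: [-3.141, 0.001, 1.571]
contact_force: [0.6, -0.0, -1.6]
opening: 0.514
grasp_force: 61.6
```

```bash
python3 - <<'E'
from h import *
b=bay(-3,-2); go([b[0],b[1]-.7,125.5],1.571)
E
```

```text
at [548.9 250.3 189.2] yaw 1.571 d/40: [0.03 0.02 1.59] turnz6deg 0.00
```

Lower, touch down, release and lift.

>>> play_rows(
  rows=[
    {"dp":[0,0.01,0.4],"turn":[0,0,0],"fingers":0.7},
    {"dp":[0,0,0.6],"turn":[0,0,0],"fingers":0.7},
    {"dp":[0,0,0.35],"turn":[0,0,0],"fingers":0.7},
    {"dp":[0,0,0.15],"turn":[0,0,0],"fingers":0.7},
    {"dp":[0,0,0.08],"turn":[0,0,0],"fingers":0.7},
  ],
)

```text
clock: 31.92
eef_pos: [549.0, 249.3, 125.3]
tcp_rot: [-3.14, 0.001, 1.569]
contact_force: [0.1, 0.3, 0.9]
opening: 0.299
grasp_force: 0.0
```

>>> play_rows(
  rows=[
    {"dp":[0,0,0.04],"turn":[0,0,0],"fingers":0.7},
    {"dp":[0,0,0],"turn":[0,0,0],"fingers":0.7},
    {"dp":[0,0,0],"turn":[0,0,0],"fingers":0.7},
  ],
)

```text
clock: 32.17
eef_pos: [549.8, 250.9, 125.2]
tcp_rot: [3.141, -0.0, 1.571]
contact_force: [0.3, 0.7, 0.0]
opening: 0.301
grasp_force: 0.0
```

```bash
python3 - <<'E'
from h import *
F=shot('wrist'); S=shot('scene'); T=shot('top'); save(F,'w7.pkl');save(S,'s7.pkl');save(T,'t7.pkl')
c=np.zeros((600,800,3),'uint8')
c[:300,:400]=cv2.resize(F['pixels'],(400,300)); c[:300,400:]=cv2.resize(S['pixels'][120:300,180:420],(400,300),interpolation=cv2.INTER_CUBIC)
c[300:]=cv2.resize(T['pixels'][150:285,130:460],(800,300),interpolation=cv2.INTER_CUBIC)
cv2.imwrite('pics/m7.png',np.clip(c[:,:,::-1]*1.5,0,255).astype('uint8'))
print(r.sense()['eef_pos'])
E
```

```text
[549.71352719 251.19324513 125.12778936]
```

View pics/m7.png

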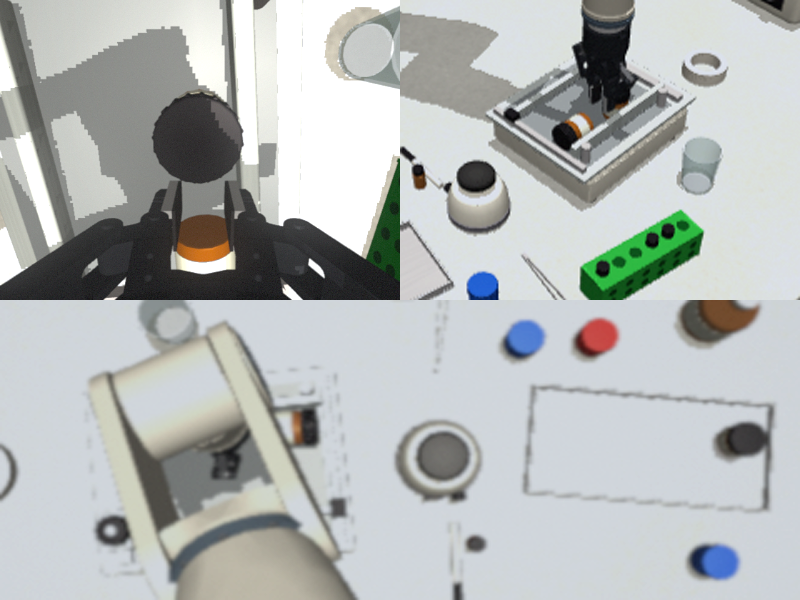

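```bash
python3 - <<'E'
from h import *
F=load('w7.pkl')
def tb(p): d=p[:2]-B; return np.round([d@BX,d@BY],1)
a=onz(F,276,190,143); print('b1',a,tb(a),'dia',onz(F,336,192,143)-onz(F,214,192,143))
for z in(107,):
  for p in[(250,324),(322,324),(248,376),(284,302)]: q=onz(F,*p,z); print(p,q.round(1),tb(q))
S=load('s7.pkl')
# scene crop: u=180+x*240/400, v=120+y*180/300
for n,(x,y),z in[('capend',(562,135),107),('base',(598,118),107)]:
    q=onz(S,180+(x-400)*.6,120+y*.6,z); print(n,q.round(1),tb(q))
T=load('t7.pkl')
for n,(x,y) in[('cap edge R',(318,427)),('body L visible',(293,427)),('top',(305,410)),('bot',(305,446))]:
    q=onz(T,130+x*330/800,150+(y-300)*.45,112); print(n,q.round(1),tb(q))
c=cv2.resize(F['pixels'][120:420,120:440],(640,600))
cv2.imwrite('pics/w7c.png',np.clip(c[:,:,::-1]*1.6,0,255).astype('uint8'))
E
```

```text
b1 [548.16945394 292.4736894  143.        ] [-0.9 38.1] dia [ 4.31971071e+01 -1.24948575e-02  0.00000000e+00]
(250, 324) [533.6 212.5 107. ] [-22.6 -40.2]
(322, 324) [570.5 212.5 107. ] [ 14.1 -43.6]
(248, 376) [531.6 179.9 107. ] [-27.5 -72.5]
(284, 302) [551.  225.3 107. ] [ -4.1 -29.1]
capend [548.  166.7 107. ] [-12.4 -87.1]
base [555.5 242.4 107. ] [  1.9 -12.5]
cap edge R [550.7 152.7 112. ] [ -11.  -101.3]
body L visible [551.2 181.8 112. ] [ -7.9 -72.4]
top [572.6 167.6 112. ] [ 12.2 -88.5]
bot [526.8 168.1 112. ] [-33.4 -83.8]
```

View pics/w7c.png

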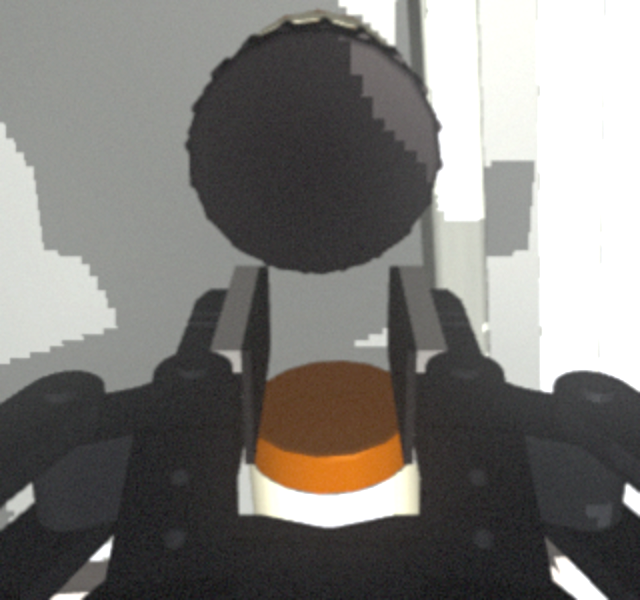

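>>> play_rows(
  rows=[
    {"dp":[0,0,-0.3],"turn":[0,0,0],"fingers":0.7},
    {"dp":[0,0,-0.8],"turn":[0,0,0],"fingers":0.7},
    {"dp":[0,0,-0.9],"turn":[0,0,0],"fingers":0},
    {"dp":[-0.3,0,-0.7],"turn":[0,0,0],"fingers":0},
    {"dp":[-0.8,0,-0.2],"turn":[0,0,0],"fingers":0},
  ],
)

```text
clock: 32.73
eef_pos: [551.9, 210.2, 246.8]
tcp_rot: [3.134, -0.004, 1.574]
contact_force: [0.5, -0.3, 1.2]
opening: 0.717
grasp_force: 0.0
```

>>> play_rows(
  rows=[
    {"dp":[-0.8,0,0],"turn":[0,0,0],"fingers":0},
    {"dp":[-0.5,0,0],"turn":[0,0,0],"fingers":0},
    {"dp":[0,0,0],"turn":[0,0,0],"fingers":0},
    {"dp":[0,0,0],"turn":[0,0,0],"fingers":0},
  ],
)

```text
clock: 33.07
eef_pos: [549.6, 154.5, 241.7]
tcp_rot: [3.14, -0.001, 1.569]
contact_force: [0.3, 1.1, -0.3]
opening: 1.001
grasp_force: 0.0
```

```bash
python3 - <<'E'
from h import *
F=shot('wrist'); save(F,'w8.pkl'); cv2.imwrite('pics/w8.png',np.clip(F['pixels'][:,:,::-1]*1.4,0,255).astype('uint8'))
print(r.sense()['eef_pos'],proj(F,[550,157,107]),proj(F,[550,215,107]))
E
```

```text
[549.6210955  155.24312732 241.39379968] [[282.78515866 189.89487789]] [[282.58869575 113.94993156]]
```

View pics/w8.png

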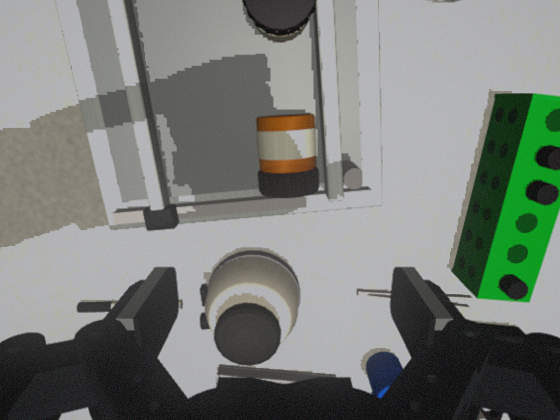

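```bash
python3 - <<'E'
from h import *
F=load('w8.pkl')
for n,p,z in[('cap end',(289,195),131),('cap/body',(289,171),131),('base',(286,115),129),('cap L',(258,183),108),('cap R',(319.5,183),108),('body L',(257,130),107),('body R',(316.5,130),107)]:
    q=onz(F,*p,z); d=q[:2]-B; print(n,q.round(1),np.round([d@BX,d@BY],1))
b=onz(F,280,0,143); print(b)
g=F['pixels'].astype(int); print(g[183,250:330:4].tolist()); print([tuple(x) for x in g[100:206:5,289].tolist()])
s=r.sense(); print(s['qpos'])
E
```

```text
cap end [554.5 159.3 131. ] [ -6.6 -95.1]
cap/body [554.5 176.9 131. ] [ -5.  -77.6]
base [552.4 215.3 129. ] [ -3.7 -39.1]
cap L [530.7 162.8 108. ] [-29.9 -89.4]
cap R [578.6 162.7 108. ] [ 17.7 -93.8]
body L [530.8 203.3 107. ] [-26.2 -49.1]
body R [575.4 203.3 107. ] [ 18.2 -53.2]
[548.72420551 282.58732429 143.        ]
[[68, 70, 68], [70, 68, 67], [54, 55, 55], [32, 30, 31], [32, 30, 26], [26, 25, 28], [34, 32, 32], [35, 34, 32], [36, 36, 30], [32, 31, 32], [35, 36, 35], [35, 31, 34], [34, 32, 30], [34, 28, 29], [35, 35, 34], [33, 35, 33], [40, 37, 37], [43, 43, 42], [89, 90, 86], [49, 49, 49]]
[(122, 123, 118), (123, 124, 119), (73, 74, 70), (50, 38, 28), (112, 66, 24), (113, 67, 22), (119, 90, 74), (119, 119, 114), (108, 105, 91), (105, 102, 89), (108, 107, 92), (107, 104, 92), (110, 73, 43), (105, 59, 17), (105, 59, 21), (33, 31, 34), (35, 36, 30), (37, 36, 32), (38, 35, 36), (37, 34, 32), (90, 88, 84), (88, 85, 82)]
[2.72405482e-01 2.59337078e-01 1.74093113e+00 4.61647546e-04
 1.14019379e+00 2.73048272e-01]
```

>>> play_rows(
  rows=[
    {"dp":[0,0,0],"turn":[0,0,1],"fingers":0},
    {"dp":[0,0,0],"turn":[0,0,1],"fingers":0},
    {"dp":[0,0,0],"turn":[0,0,1],"fingers":0},
    {"dp":[0,0,0],"turn":[0,0,1],"fingers":0},
    {"dp":[0,0,0],"turn":[0,0,1],"fingers":0},
  ],
)

```text
clock: 33.53
eef_pos: [549.4, 156.4, 240.6]
tcp_rot: [-3.141, -0.0, 1.043]
contact_force: [0.2, -1.2, 0.2]
opening: 1.002
grasp_force: 0.0
```

>>> play_rows(
  rows=[
    {"dp":[0,0,0],"turn":[0,0,1],"fingers":0},
    {"dp":[0,0,0],"turn":[0,0,1],"fingers":0},
    {"dp":[0,0,0],"turn":[0,0,1],"fingers":0},
    {"dp":[0,0,0],"turn":[0,0,1],"fingers":0},
    {"dp":[0,0,0],"turn":[0,0,1],"fingers":0},
  ],
)

```text
clock: 33.95
eef_pos: [549.4, 156.5, 240.6]
tcp_rot: [-3.141, -0.0, 0.52]
contact_force: [0.6, -0.4, 0.1]
opening: 0.999
grasp_force: 0.0
```

>>> play_rows(
  rows=[
    {"dp":[0,0,0],"turn":[0,0,1],"fingers":0},
    {"dp":[0,0,0],"turn":[0,0,1],"fingers":0},
    {"dp":[0,0,0],"turn":[0,0,1],"fingers":0},
    {"dp":[0,0,0],"turn":[0,0,1],"fingers":0},
    {"dp":[0,0,0],"turn":[0,0,1],"fingers":0},
  ],
)

```text
clock: 34.37
eef_pos: [549.4, 156.5, 240.6]
tcp_rot: [-3.141, 0.0, -0.004]
contact_force: [-0.8, 0.8, -0.2]
opening: 1.0
grasp_force: 0.0
```

>>> play_rows(
  rows=[
    {"dp":[0,-0.4,0.3],"turn":[0,0,0],"fingers":0},
    {"dp":[0.1,-0.4,0.3],"turn":[0,0,0],"fingers":0},
    {"dp":[0,0,0],"turn":[0,0,0],"fingers":0},
    {"dp":[0,0,0],"turn":[0,0,0],"fingers":0},
  ],
)

```text
clock: 34.7
eef_pos: [552.9, 188.4, 216.0]
tcp_rot: [3.141, 0.001, 0.002]
contact_force: [-0.4, 0.8, 0.1]
opening: 0.998
grasp_force: 0.0
```

```bash
python3 - <<'E'
from h import *
F=shot('wrist'); save(F,'w9.pkl')
go([553.8,187.3,101],0.03); print(r.sense()['qpos'])
# orange/label/cap profile check: predicted pixels
print(proj(F,[[554,159,131],[554,177,131],[553,215,129]]).round(0).tolist())
hsv=cv2.cvtColor(F['pixels'],cv2.COLOR_RGB2HSV); m=((hsv[...,0]>5)&(hsv[...,0]<20)&(hsv[...,1]>130)&(hsv[...,2]>50)).astype('uint8')
k,l,st,c=cv2.connectedComponentsWithStats(m); print([(st[i].tolist(),c[i].round(0).tolist()) for i in range(1,k) if st[i,4]>60])
E
```

```text
at [553.2 187.9 216.5] yaw 0.002 d/40: [0.02 0.01 2.89] turnz6deg -0.27
[ 3.24890234e-01  3.05076242e-01  1.73728223e+00 -6.16162874e-05
  1.09987177e+00  1.89385621e+00]
[[329.0, 212.0], [302.0, 212.0], [244.0, 212.0]]
[([289, 175, 17, 58, 784], [297.0, 205.0]), ([245, 176, 17, 59, 758], [252.0, 206.0]), ([483, 301, 19, 26, 125], [490.0, 313.0])]
```

>>> play_rows(
  rows=[
    {"dp":[0.03,0.01,0.5],"turn":[0,0,-0.2],"fingers":0},
    {"dp":[0,0,0.8],"turn":[0,0,0],"fingers":0},
    {"dp":[0,0,0.8],"turn":[0,0,0],"fingers":0},
    {"dp":[0,0,0.5],"turn":[0,0,0],"fingers":0},
    {"dp":[0,0,0.25],"turn":[0,0,0],"fingers":0},
  ],
)

```text
clock: 35.17
eef_pos: [553.3, 185.9, 100.4]
tcp_rot: [3.141, 0.003, 0.021]
contact_force: [-0.5, -0.2, 0.1]
opening: 1.0
grasp_force: 0.0
```

>>> play_rows(
  rows=[
    {"dp":[0,0,0],"turn":[0,0,0],"fingers":0},
    {"dp":[0,0,0],"turn":[0,0,0],"fingers":0.6},
    {"dp":[0,0,0],"turn":[0,0,0],"fingers":0.6},
    {"dp":[0,0,0],"turn":[0,0,0],"fingers":0.6},
    {"dp":[0,0,0],"turn":[0,0,0],"fingers":0.6},
  ],
  force=30,
)

```text
clock: 35.58
eef_pos: [555.9, 187.2, 104.5]
tcp_rot: [-3.14, -0.003, 0.021]
contact_force: [-0.5, 0.2, 6.9]
opening: 0.673
grasp_force: 31.7
```

>>> play_rows(
  rows=[
    {"dp":[0,0,0],"turn":[0,0,0],"fingers":0.6},
    {"dp":[0,0,0],"turn":[0,0,0],"fingers":0.6},
    {"dp":[0,0,0],"turn":[0,0,0],"fingers":0.6},
  ],
)

```text
clock: 35.83
eef_pos: [555.9, 187.2, 104.5]
tcp_rot: [-3.14, -0.003, 0.021]
contact_force: [-0.8, 1.1, 6.6]
opening: 0.671
grasp_force: 31.7
```

>>> play_rows(
  rows=[
    {"dp":[0,0,-0.25],"turn":[0,0,0],"fingers":0.6},
    {"dp":[-0.15,0,-0.2],"turn":[0,0,0],"fingers":0.6},
    {"dp":[-0.4,0,0],"turn":[0,0,0],"fingers":0.6},
    {"dp":[-0.4,0,0],"turn":[0,0,0],"fingers":0.6},
    {"dp":[0,0,0],"turn":[0,0,0],"fingers":0.6},
  ],
)

```text
clock: 36.25
eef_pos: [513.5, 185.4, 121.1]
tcp_rot: [3.141, 0.002, 0.021]
contact_force: [0.3, -0.3, -1.8]
opening: 0.677
grasp_force: 33.1
```

>>> play_rows(
  rows=[
    {"dp":[0,0,0.15],"turn":[0,0,0],"fingers":0.6},
    {"dp":[0,0,0.1],"turn":[0,0,0],"fingers":0.6},
    {"dp":[0,0,0.08],"turn":[0,0,0],"fingers":0.6},
    {"dp":[0,0,0.05],"turn":[0,0,0],"fingers":0.6},
    {"dp":[0,0,0],"turn":[0,0,0],"fingers":0.6},
  ],
)

```text
clock: 36.67
eef_pos: [516.9, 185.8, 104.8]
tcp_rot: [3.141, 0.0, 0.021]
contact_force: [-0.2, 0.1, -1.7]
opening: 0.673
grasp_force: 33.0
```

>>> play_rows(
  rows=[
    {"dp":[0,0,0.02],"turn":[0,0,0],"fingers":0.6},
    {"dp":[0,0,0],"turn":[0,0,0],"fingers":0.6},
    {"dp":[0,0,0],"turn":[0,0,0],"fingers":0.2},
    {"dp":[0,0,0],"turn":[0,0,0],"fingers":0},
    {"dp":[0,0,0],"turn":[0,0,0],"fingers":0},
  ],
)

```text
clock: 37.08
eef_pos: [516.6, 185.8, 104.4]
tcp_rot: [-3.142, 0.0, 0.021]
contact_force: [0.3, -0.5, -0.0]
opening: 0.997
grasp_force: 0.0
```

>>> play_rows(
  rows=[
    {"dp":[0,0,-0.2],"turn":[0,0,0],"fingers":0},
    {"dp":[0,0,-0.6],"turn":[0,0,0],"fingers":0},
    {"dp":[0,0,-0.9],"turn":[0,0,0],"fingers":0},
    {"dp":[0,0,-0.9],"turn":[0,0,0],"fingers":0},
    {"dp":[0,0,-0.4],"turn":[0,0,0],"fingers":0},
  ],
)

```text
clock: 37.5
eef_pos: [518.2, 186.4, 229.5]
tcp_rot: [-3.14, -0.005, 0.021]
contact_force: [1.3, 0.1, 1.1]
opening: 1.004
grasp_force: 0.0
```

>>> play_rows(
  rows=[
    {"dp":[0,0,0],"turn":[0,0,-1],"fingers":0},
    {"dp":[0,0,0],"turn":[0,0,-1],"fingers":0},
    {"dp":[0,0,0],"turn":[0,0,-1],"fingers":0},
    {"dp":[0,0,0],"turn":[0,0,-1],"fingers":0},
    {"dp":[0,0,0],"turn":[0,0,-1],"fingers":0},
  ],
)

```text
clock: 37.92
eef_pos: [516.6, 185.8, 225.2]
tcp_rot: [3.141, -0.001, 0.55]
contact_force: [0.4, 0.3, -0.5]
opening: 1.005
grasp_force: 0.0
```

>>> play_rows(
  rows=[
    {"dp":[0,0,0],"turn":[0,0,-1],"fingers":0},
    {"dp":[0,0,0],"turn":[0,0,-1],"fingers":0},
    {"dp":[0,0,0],"turn":[0,0,-1],"fingers":0},
    {"dp":[0,0,0],"turn":[0,0,-1],"fingers":0},
    {"dp":[0,0,0],"turn":[0,0,-1],"fingers":0},
  ],
)

```text
clock: 38.33
eef_pos: [516.6, 185.8, 225.1]
tcp_rot: [3.141, -0.0, 1.073]
contact_force: [0.3, -0.1, -0.4]
opening: 1.0
grasp_force: 0.0
```

>>> play_rows(
  rows=[
    {"dp":[0,0,0],"turn":[0,0,-1],"fingers":0},
    {"dp":[0,0,0],"turn":[0,0,-1],"fingers":0},
    {"dp":[0,0,0],"turn":[0,0,-1],"fingers":0},
    {"dp":[0,0,0],"turn":[0,0,-1],"fingers":0},
    {"dp":[0,0,0],"turn":[0,0,-0.7],"fingers":0},
  ],
)

```text
clock: 38.75
eef_pos: [516.6, 185.8, 225.1]
tcp_rot: [3.141, -0.0, 1.566]
contact_force: [0.5, -0.5, -0.7]
opening: 1.006
grasp_force: 0.0
```

```bash
cat >> h.py <<'E'
def orange(F,amin=60):
    hsv=cv2.cvtColor(F['pixels'],cv2.COLOR_RGB2HSV); m=((hsv[...,0]>5)&(hsv[...,0]<20)&(hsv[...,1]>130)&(hsv[...,2]>50)).astype('uint8')
    k,l,st,c=cv2.connectedComponentsWithStats(m); return [(st[i].tolist(),c[i].round(0).tolist()) for i in range(1,k) if st[i,4]>amin]
E
python3 - <<'E'
from h import *
F=shot('wrist'); save(F,'w10.pkl'); s=r.sense(); print(s['eef_pos'],s['tcp_rot'],s['contact_force'])
print(orange(F)); print(proj(F,[[517,158,131],[517,176,131],[516,215,129]]).round(0).tolist())
g=cv2.cvtColor(F['pixels'],cv2.COLOR_RGB2GRAY); cv2.imwrite('pics/w10.png',F['pixels'][:,:,::-1])
E
```

```text
[516.56847459 185.85993382 225.11545247] [ 3.14118981e+00 -1.62731852e-04  1.56963911e+00] [-0.52672058 -0.83001453 -0.39819072]
[([248, 161, 59, 19, 844], [278.0, 171.0]), ([251, 204, 57, 19, 663], [280.0, 214.0])]
[[283.0, 246.0], [283.0, 222.0], [281.0, 165.0]]
```

>>> play_rows(
  rows=[
    {"dp":[0,0,0],"turn":[0,1,0],"fingers":0},
    {"dp":[0,0,0],"turn":[0,1,0],"fingers":0},
    {"dp":[0,0,0],"turn":[0,1,0],"fingers":0},
    {"dp":[0,0,0],"turn":[0,1,0],"fingers":0},
    {"dp":[0,0,0],"turn":[0,1,0],"fingers":0},
  ],
)

```text
clock: 39.22
eef_pos: [517.5, 185.9, 226.2]
tcp_rot: [3.138, -0.529, 1.56]
contact_force: [-1.1, 0.6, -0.6]
opening: 1.002
grasp_force: 0.0
```

>>> play_rows(
  rows=[
    {"dp":[0,0,0],"turn":[0,1,0],"fingers":0},
    {"dp":[0,0,0],"turn":[0,1,0],"fingers":0},
    {"dp":[0,0,0],"turn":[0,0.5,0],"fingers":0},
    {"dp":[0,0,0],"turn":[0,0,0],"fingers":0},
    {"dp":[0,0,0],"turn":[0,0,0],"fingers":0},
  ],
)

```text
clock: 39.63
eef_pos: [516.7, 185.1, 224.2]
tcp_rot: [-3.139, -0.784, 1.556]
contact_force: [-0.2, -0.3, 0.8]
opening: 1.0
grasp_force: 0.0
```

```bash
cat >> h.py <<'E'
from scipy.spatial.transform import Rotation as Ro
def go6(target):
    s=r.sense(); M=Ro.from_euler('xyz',s['tcp_rot']).as_matrix(); print('at',s['eef_pos'].round(1),'axes',M.T.round(2).tolist(),'tool d/40',(M.T@(np.array(target)-s['eef_pos'])/40).round(2),'q',s['qpos'].round(2))
E
python3 - <<'E'
from h import *
go6([514,180,97])
E
```

```text
at [516.7 185.1 224.2] axes [[0.01, 0.71, 0.71], [1.0, -0.01, -0.0], [0.01, 0.71, -0.71]] tool d/40 [-2.34 -0.06  2.16] q [-0.11  0.32  1.96  0.88  1.15 -0.59]
```

Tilted 45° as planned. Descend around the cap and close.

>>> play_rows(
  rows=[
    {"dp":[-0.4,-0.06,0.36],"turn":[0,0,0],"fingers":0},
    {"dp":[-0.6,0,0.56],"turn":[0,0,0],"fingers":0},
    {"dp":[-0.6,0,0.56],"turn":[0,0,0],"fingers":0},
    {"dp":[-0.4,0,0.38],"turn":[0,0,0],"fingers":0},
    {"dp":[-0.2,0,0.18],"turn":[0,0,0],"fingers":0},
  ],
)

```text
clock: 40.05
eef_pos: [513.3, 182.0, 102.8]
tcp_rot: [-3.139, -0.783, 1.56]
contact_force: [0.1, 0.6, -0.1]
opening: 1.001
grasp_force: 0.0
```

>>> play_rows(
  rows=[
    {"dp":[-0.12,0,0.11],"turn":[0,0,0],"fingers":0},
    {"dp":[0,0,0],"turn":[0,0,0],"fingers":0},
    {"dp":[0,0,0],"turn":[0,0,0],"fingers":0},
  ],
)

```text
clock: 40.3
eef_pos: [514.8, 181.4, 99.1]
tcp_rot: [3.14, -0.785, 1.562]
contact_force: [-0.2, -0.2, -0.2]
opening: 1.002
grasp_force: 0.0
```

```bash
python3 - <<'E'
from h import *
go6([514,180,97]); s=r.sense(); print(s['contact_force'])
E
```

```text
at [514.8 181.4  99.1] axes [[0.01, 0.71, 0.71], [1.0, -0.01, 0.0], [0.01, 0.71, -0.71]] tool d/40 [-0.06 -0.02  0.01] q [-0.12  0.53  2.02  0.99  1.   -0.85]
[-0.23832066 -0.18884543 -0.18902189]
```

>>> play_rows(
  rows=[
    {"dp":[-0.03,-0.02,0],"turn":[0,0,0],"fingers":0.7},
    {"dp":[0,0,0],"turn":[0,0,0],"fingers":0.7},
    {"dp":[0,0,0],"turn":[0,0,0],"fingers":0.7},
    {"dp":[0,0,0],"turn":[0,0,0],"fingers":0.7},
    {"dp":[0,0,0],"turn":[0,0,0],"fingers":0.7},
  ],
  force=60,
)

```text
clock: 40.72
eef_pos: [513.8, 180.2, 98.2]
tcp_rot: [3.14, -0.786, 1.561]
contact_force: [-0.3, -1.9, 6.1]
opening: 0.519
grasp_force: 60.1
```

>>> play_rows(
  rows=[
    {"dp":[0,0,0],"turn":[0,0,0],"fingers":0.7},
    {"dp":[0,0,0],"turn":[0,0,0],"fingers":0.7},
    {"dp":[0,0,0],"turn":[0,0,0],"fingers":0.7},
  ],
)

```text
clock: 40.97
eef_pos: [513.7, 180.2, 98.2]
tcp_rot: [3.14, -0.786, 1.561]
contact_force: [-0.1, -2.0, 5.8]
opening: 0.518
grasp_force: 60.1
```

>>> play_rows(
  rows=[
    {"dp":[0.1,0,-0.1],"turn":[0,0,0],"fingers":0.7},
    {"dp":[0.4,0,-0.4],"turn":[0,0,0],"fingers":0.7},
    {"dp":[0.55,0,-0.55],"turn":[0,0,0],"fingers":0.7},
    {"dp":[0.55,0,-0.55],"turn":[0,0,0],"fingers":0.7},
    {"dp":[0.1,0,-0.1],"turn":[0,-0.5,0],"fingers":0.7},
  ],
)

```text
clock: 41.38
eef_pos: [514.5, 179.5, 196.9]
tcp_rot: [3.138, -0.734, 1.561]
contact_force: [0.9, 0.3, -1.0]
opening: 0.522
grasp_force: 61.2
```

>>> play_rows(
  rows=[
    {"dp":[0,0,0],"turn":[0,-1,0],"fingers":0.7},
    {"dp":[0,0,0],"turn":[0,-1,0],"fingers":0.7},
    {"dp":[0,0,0],"turn":[0,-1,0],"fingers":0.7},
    {"dp":[0,0,0],"turn":[0,-1,0],"fingers":0.7},
    {"dp":[0,0,0],"turn":[0,-1,0],"fingers":0.7},
  ],
)

```text
clock: 41.8
eef_pos: [514.0, 179.8, 195.0]
tcp_rot: [3.138, -0.205, 1.56]
contact_force: [-0.6, -0.2, -1.7]
opening: 0.522
grasp_force: 61.1
```

>>> play_rows(
  rows=[
    {"dp":[0,0,0],"turn":[0,-1,0],"fingers":0.7},
    {"dp":[0,0,0],"turn":[0,-1,0],"fingers":0.7},
    {"dp":[0,0,0],"turn":[0,-1,0],"fingers":0.7},
    {"dp":[0,0,0],"turn":[0,-1,0],"fingers":0.7},
    {"dp":[0,0,0],"turn":[0,-1,0],"fingers":0.7},
  ],
)

```text
clock: 42.22
eef_pos: [513.9, 180.5, 194.9]
tcp_rot: [3.137, 0.319, 1.558]
contact_force: [-0.8, 0.5, -0.5]
opening: 0.519
grasp_force: 61.2
```

>>> play_rows(
  rows=[
    {"dp":[0,0,0],"turn":[0,-1,0],"fingers":0.7},
    {"dp":[0,0,0],"turn":[0,-1,0],"fingers":0.7},
    {"dp":[0,0,0],"turn":[0,-1,0],"fingers":0.7},
    {"dp":[0,0,0],"turn":[0,-1,0],"fingers":0.7},
    {"dp":[0,0,0],"turn":[0,-0.5,0],"fingers":0.7},
  ],
)

```text
clock: 42.63
eef_pos: [513.0, 181.3, 193.0]
tcp_rot: [3.141, 0.791, 1.561]
contact_force: [-0.6, -0.7, -1.3]
opening: 0.523
grasp_force: 61.2
```

>>> play_rows(
  rows=[
    {"dp":[0,0,0],"turn":[0,0,0],"fingers":0.7},
    {"dp":[0,0,0],"turn":[0,0,0],"fingers":0.7},
  ],
)

```text
clock: 42.8
eef_pos: [513.1, 180.6, 192.8]
tcp_rot: [-3.141, 0.784, 1.562]
contact_force: [-0.1, 0.5, -1.4]
opening: 0.518
grasp_force: 61.2
```

```bash
python3 - <<'E'
from h import *
go6([514,182,122]); s=r.sense(); print(s['contact_force'],s['tcp_rot'])
E
```

```text
at [513.1 180.6 192.8] axes [[0.01, 0.71, -0.71], [1.0, -0.01, -0.0], [-0.01, -0.71, -0.71]] tool d/40 [1.27 0.02 1.23] q [ 0.68  0.56  1.64 -0.57  1.52  0.9 ]
[-0.05498873  0.54014886 -1.36956373] [-3.14059591  0.7844664   1.56175649]
```

>>> play_rows(
  rows=[
    {"dp":[0.3,0,0.3],"turn":[0,0,0],"fingers":0.7},
    {"dp":[0.4,0,0.4],"turn":[0,0,0],"fingers":0.7},
    {"dp":[0.3,0,0.3],"turn":[0,0,0],"fingers":0.7},
    {"dp":[0.14,0,0.14],"turn":[0,0,0],"fingers":0.7},
    {"dp":[0.06,0,0.06],"turn":[0,0,0],"fingers":0.7},
  ],
)

```text
clock: 43.22
eef_pos: [512.8, 179.2, 124.2]
tcp_rot: [-3.139, 0.786, 1.561]
contact_force: [-0.5, 0.2, -1.3]
opening: 0.519
grasp_force: 61.2
```

>>> play_rows(
  rows=[
    {"dp":[0.03,0,0.03],"turn":[0,0,0],"fingers":0.7},
    {"dp":[0,0,0],"turn":[0,0,0],"fingers":0.7},
    {"dp":[0,0,0],"turn":[0,0,0],"fingers":0.7},
  ],
)

```text
clock: 43.47
eef_pos: [513.7, 180.3, 124.5]
tcp_rot: [3.14, 0.785, 1.559]
contact_force: [0.2, -1.2, -1.0]
opening: 0.516
grasp_force: 61.2
```

>>> play_rows(
  rows=[
    {"dp":[0.03,0,0.03],"turn":[0,0,0],"fingers":0.7},
    {"dp":[0,0,0],"turn":[0,0,0],"fingers":0.7},
  ],
)

```text
clock: 43.63
eef_pos: [513.5, 180.4, 122.4]
tcp_rot: [3.141, 0.785, 1.56]
contact_force: [0.6, -0.2, -0.9]
opening: 0.518
grasp_force: 61.2
```

>>> play_rows(
  rows=[
    {"dp":[0.03,0,0.03],"turn":[0,0,0],"fingers":0.7},
    {"dp":[0,0,0],"turn":[0,0,0],"fingers":0.7},
  ],
)

```text
clock: 43.8
eef_pos: [513.6, 180.3, 120.7]
tcp_rot: [3.141, 0.785, 1.56]
contact_force: [0.0, 0.5, 1.5]
opening: 0.52
grasp_force: 61.5
```

>>> play_rows(
  rows=[
    {"dp":[0.01,0,0.01],"turn":[0,0,0],"fingers":0.7},
    {"dp":[0,0,0],"turn":[0,0,0],"fingers":0.7},
    {"dp":[0,0,0],"turn":[0,0,0],"fingers":0.2},
    {"dp":[0,0,0],"turn":[0,0,0],"fingers":0},
    {"dp":[0,0,0],"turn":[0,0,0],"fingers":0},
  ],
)

```text
clock: 44.22
eef_pos: [513.3, 180.2, 119.7]
tcp_rot: [-3.141, 0.785, 1.561]
contact_force: [0.4, 0.1, -0.6]
opening: 0.917
grasp_force: 0.0
```

>>> play_rows(
  rows=[
    {"dp":[0,0,0],"turn":[0,0,0],"fingers":0},
    {"dp":[0,0,-0.3],"turn":[0,0,0],"fingers":0},
    {"dp":[0,0,-0.7],"turn":[0,0,0],"fingers":0},
    {"dp":[0,0,-0.8],"turn":[0,0,0],"fingers":0},
    {"dp":[0,0,-0.6],"turn":[0,0,0],"fingers":0},
  ],
)

```text
clock: 44.63
eef_pos: [514.2, 250.1, 189.8]
tcp_rot: [3.141, 0.784, 1.56]
contact_force: [1.0, -0.7, -0.1]
opening: 1.001
grasp_force: 0.0
```

>>> play_rows(
  rows=[
    {"dp":[-0.3,0,-0.3],"turn":[0,1,0],"fingers":0},
    {"dp":[0,0,0],"turn":[0,1,0],"fingers":0},
    {"dp":[0,0,0],"turn":[0,1,0],"fingers":0},
    {"dp":[0,0,0],"turn":[0,1,0],"fingers":0},
    {"dp":[0,0,0],"turn":[0,1,0],"fingers":0},
  ],
)

```text
clock: 45.05
eef_pos: [514.5, 249.4, 206.3]
tcp_rot: [3.139, 0.256, 1.561]
contact_force: [-0.2, -0.3, -1.2]
opening: 1.0
grasp_force: 0.0
```

>>> play_rows(
  rows=[
    {"dp":[0,0,0],"turn":[0,1,0],"fingers":0},
    {"dp":[0,0,0],"turn":[0,1,0],"fingers":0},
    {"dp":[0,0,0],"turn":[0,0.5,0],"fingers":0},
    {"dp":[0,0,0],"turn":[0,0,0],"fingers":0},
    {"dp":[0,0,0],"turn":[0,0,0],"fingers":0},
  ],
)

```text
clock: 45.47
eef_pos: [514.3, 247.6, 205.5]
tcp_rot: [3.141, 0.001, 1.559]
contact_force: [-0.1, 0.6, -0.9]
opening: 1.005
grasp_force: 0.0
```

```bash
cat >> h.py <<'E'
def caps(F,z,thr=60,lo=14,hi=60):
    # dark round blobs -> world centre at height z
    g=cv2.GaussianBlur(cv2.cvtColor(F['pixels'],cv2.COLOR_RGB2GRAY),(0,0),1.2); out=[]
    for c in cv2.HoughCircles(g,cv2.HOUGH_GRADIENT,1.2,30,param1=60,param2=22,minRadius=lo,maxRadius=hi)[0]:
        u,v,R=c
        if g[int(np.clip(v,0,419)),int(np.clip(u,0,559))]<thr:
            q=onz(F,u,v,z); dia=np.linalg.norm(onz(F,u+R,v,z)-onz(F,u-R,v,z)); d=q[:2]-B
            out.append((np.round([u,v,R],0).tolist(),q[:2].round(1).tolist(),'dia',round(dia,1),'bay',np.round([d@BX,d@BY],1).tolist()))
    return out
E
python3 - <<'E'
from h import *
F=shot('wrist'); save(F,'w11.pkl'); cv2.imwrite('pics/w11.png',F['pixels'][:,:,::-1]); go6([514,189,130]); print(orange(F))
for c in caps(F,143): print(c)
E
```

```text
at [514.2 248.2 205.2] axes [[0.01, 1.0, -0.0], [1.0, -0.01, 0.0], [0.0, -0.0, -1.0]] tool d/40 [-1.48  0.01  1.88] q [ 0.45  0.3   1.78 -0.    1.07  0.46]
[]
([340.0, 151.0, 41.0], [547.6, 291.0], 'dia', np.float64(45.8), 'bay', [-1.6, 36.7])
([280.0, 302.0, 35.0], [512.4, 194.6], 'dia', np.float64(45.4), 'bay', [-45.3, -56.1])
([287.0, 389.0, 50.0], [516.4, 125.0], 'dia', np.float64(69.2), 'bay', [-47.6, -125.8])
([419.0, 308.0, 29.0], [602.1, 189.1], 'dia', np.float64(37.4), 'bay', [43.5, -69.8])
([159.0, 322.0, 46.0], [433.0, 180.3], 'dia', np.float64(60.4), 'bay', [-125.7, -63.2])
([275.0, 272.0, 33.0], [509.7, 215.9], 'dia', np.float64(41.1), 'bay', [-46.1, -34.7])
([176.0, 289.0, 31.0], [446.5, 204.9], 'dia', np.float64(39.8), 'bay', [-110.1, -40.0])
([127.0, 303.0, 15.0], [413.7, 194.8], 'dia', np.float64(19.9), 'bay', [-143.6, -47.1])
```

>>> play_rows(
  rows=[
    {"dp":[-0.5,-0.02,0],"turn":[0,0,0],"fingers":0},
    {"dp":[-0.6,0,0.2],"turn":[0,0,-0.1],"fingers":0},
    {"dp":[-0.3,0,0.5],"turn":[0,0,0],"fingers":0},
    {"dp":[0,0,0.6],"turn":[0,0,0],"fingers":0},
    {"dp":[0,0,0.4],"turn":[0,0,0],"fingers":0},
  ],
)

```text
clock: 45.93
eef_pos: [512.3, 192.2, 135.0]
tcp_rot: [-3.14, 0.002, 1.572]
contact_force: [-0.8, 0.1, 0.4]
opening: 1.003
grasp_force: 0.0
```

>>> play_rows(
  rows=[
    {"dp":[0,0,0.2],"turn":[0,0,0],"fingers":0},
    {"dp":[0,0,0.07],"turn":[0,0,0],"fingers":0},
    {"dp":[0,0,0],"turn":[0,0,0],"fingers":0},
    {"dp":[0,0,0],"turn":[0,0,0],"fingers":0},
  ],
)

```text
clock: 46.27
eef_pos: [513.3, 192.9, 126.5]
tcp_rot: [3.141, 0.0, 1.572]
contact_force: [0.0, 0.7, 0.5]
opening: 0.997
grasp_force: 0.0
```

```bash
python3 - <<'E'
from h import *
F=shot('wrist'); save(F,'w12.pkl'); cv2.imwrite('pics/w12.png',F['pixels'][:,:,::-1]); go6([513.3,192,124]); print(r.sense()['contact_force'])
g=cv2.cvtColor(F['pixels'],cv2.COLOR_RGB2GRAY); print(proj(F,[[513.3,192,143],[513.3,215,143]]).round(0).tolist()); print('col',g[120:420:8,282].tolist())
for c in caps(F,143,lo=40,hi=80): print(c)
E
```

```text
at [513.4 192.8 126.8] axes [[-0.0, 1.0, 0.0], [1.0, 0.0, 0.0], [0.0, 0.0, -1.0]] tool d/40 [-0.02 -0.    0.07] q [ 0.36  0.36  1.89 -0.    0.89  0.36]
[-0.75392592 -1.06872083 -0.84740221]
[[281.0, 294.0], [281.0, 240.0]]
col [133, 103, 101, 101, 98, 100, 101, 96, 96, 96, 96, 50, 81, 109, 29, 20, 35, 31, 31, 29, 29, 31, 30, 32, 34, 38, 32, 38, 35, 49, 87, 91, 97, 35, 25, 21, 20, 23]
([280.0, 290.0, 59.0], [512.9, 194.0], 'dia', np.float64(46.2), 'bay', [-44.8, -56.8])
([387.0, 20.0, 73.0], [546.7, 289.4], 'dia', np.float64(45.8), 'bay', [-2.6, 35.2])
([285.0, 416.0, 70.0], [514.9, 131.6], 'dia', np.float64(61.5), 'bay', [-48.5, -119.1])
([280.0, 253.0, 46.0], [513.0, 209.8], 'dia', np.float64(34.9), 'bay', [-43.4, -41.1])
([182.0, 331.0, 65.0], [473.1, 175.4], 'dia', np.float64(52.5), 'bay', [-86.2, -71.7])
([107.0, 359.0, 41.0], [440.9, 161.2], 'dia', np.float64(34.2), 'bay', [-119.6, -82.9])
([398.0, 49.0, 45.0], [550.8, 281.0], 'dia', np.float64(28.8), 'bay', [0.7, 26.4])
```

>>> play_rows(
  rows=[
    {"dp":[0,0,0.04],"turn":[0,0,0],"fingers":0},
    {"dp":[0,0,0],"turn":[0,0,0],"fingers":0.7},
    {"dp":[0,0,0],"turn":[0,0,0],"fingers":0.7},
    {"dp":[0,0,0],"turn":[0,0,0],"fingers":0.7},
    {"dp":[0,0,0],"turn":[0,0,0],"fingers":0.7},
  ],
  force=50,
)

```text
clock: 46.73
eef_pos: [513.0, 192.2, 124.9]
tcp_rot: [3.141, -0.0, 1.571]
contact_force: [-1.6, -0.4, 3.9]
opening: 0.519
grasp_force: 50.2
```

>>> play_rows(
  rows=[
    {"dp":[0,0,0],"turn":[0,0,0],"fingers":0.7},
    {"dp":[0,0,0],"turn":[0,0,0],"fingers":0.7},
    {"dp":[0,0,0],"turn":[0,0,0],"fingers":0.7},
  ],
)

```text
clock: 46.98
eef_pos: [512.9, 192.1, 124.9]
tcp_rot: [3.141, -0.0, 1.571]
contact_force: [-2.1, -0.4, 4.8]
opening: 0.515
grasp_force: 50.3
```

>>> play_rows(
  rows=[
    {"dp":[0,0,-0.2],"turn":[0,0,0],"fingers":0.7},
    {"dp":[0,0,-0.4],"turn":[0,0,0],"fingers":0.7},
    {"dp":[0.4,0.3,0],"turn":[0,0,0],"fingers":0.7},
    {"dp":[0.4,0.3,0],"turn":[0,0,0],"fingers":0.7},
    {"dp":[0.31,0.34,0],"turn":[0,0,0],"fingers":0.7},
  ],
)

```text
clock: 47.4
eef_pos: [550.8, 237.3, 149.3]
tcp_rot: [3.141, -0.001, 1.571]
contact_force: [-0.4, 0.6, -1.3]
opening: 0.522
grasp_force: 51.2
```

>>> play_rows(
  rows=[
    {"dp":[0,0,0],"turn":[0,0,0],"fingers":0.7},
    {"dp":[0,0,0],"turn":[0,0,0],"fingers":0.7},
  ],
)

```text
clock: 47.57
eef_pos: [550.5, 236.7, 148.4]
tcp_rot: [-3.141, 0.0, 1.572]
contact_force: [-1.1, -0.2, -1.8]
opening: 0.516
grasp_force: 51.4
```

```bash
python3 - <<'E'
from h import *
F=shot('wrist'); save(F,'w13.pkl'); b=bay(-3,-16); go6([b[0],b[1]-1.2,126]); 
for c in caps(F,143,lo=45,hi=80): print(c)
for c in caps(F,165,lo=45,hi=90)[:3]: print(c)
E
```

```text
at [549.8 236.1 148.2] axes [[-0.0, 1.0, -0.0], [1.0, 0.0, -0.0], [-0.0, -0.0, -1.0]] tool d/40 [0.03 0.03 0.55] q [ 0.4   0.4   1.76 -0.    0.98  0.4 ]
([283.0, 289.0, 60.0], [551.0, 225.9], 'dia', np.float64(54.3), 'bay', [-4.1, -28.4])
([275.0, 146.0, 55.0], [548.1, 290.8], 'dia', np.float64(44.9), 'bay', [-1.1, 36.4])
([285.0, 257.0, 48.0], [552.1, 241.5], 'dia', np.float64(43.0), 'bay', [-1.6, -13.0])
([226.0, 307.0, 46.0], [524.8, 216.5], 'dia', np.float64(42.3), 'bay', [-31.0, -35.4])
([254.0, 182.0, 52.0], [539.0, 275.8], 'dia', np.float64(43.5), 'bay', [-11.5, 22.4])
([275.0, 146.0, 56.0], [548.6, 293.7], 'dia', np.float64(38.6), 'bay', [-0.4, 39.3])
([284.0, 287.0, 60.0], [551.5, 239.0], 'dia', np.float64(46.7), 'bay', [-2.4, -15.4])
([285.0, 255.0, 46.0], [552.0, 252.7], 'dia', np.float64(35.0), 'bay', [-0.7, -1.8])
```

>>> play_rows(
  rows=[
    {"dp":[0,0,0.2],"turn":[0,0,0],"fingers":0.7},
    {"dp":[0,0,0.2],"turn":[0,0,0],"fingers":0.7},
    {"dp":[0,0,0.1],"turn":[0,0,0],"fingers":0.7},
    {"dp":[0,0,0.06],"turn":[0,0,0],"fingers":0.7},
    {"dp":[0,0,0.02],"turn":[0,0,0],"fingers":0.7},
  ],
)

```text
clock: 48.03
eef_pos: [549.3, 235.9, 125.0]
tcp_rot: [-3.139, 0.001, 1.571]
contact_force: [-5.5, -2.7, 12.7]
opening: 0.517
grasp_force: 52.6
```

>>> play_rows(
  rows=[
    {"dp":[0,0,0.02],"turn":[0,0,0],"fingers":0.7},
    {"dp":[0,0,0],"turn":[0,0,0],"fingers":0.7},
    {"dp":[0,0,0],"turn":[0,0,0],"fingers":0.7},
  ],
)

```text
clock: 48.28
eef_pos: [549.3, 236.0, 124.9]
tcp_rot: [-3.14, 0.001, 1.571]
contact_force: [-6.2, -2.2, 11.6]
opening: 0.518
grasp_force: 52.7
```

>>> play_rows(
  rows=[
    {"dp":[0,0,-0.03],"turn":[0,0,0],"fingers":0},
    {"dp":[0,0,0],"turn":[0,0,0],"fingers":0},
    {"dp":[0,0,0],"turn":[0,0,0],"fingers":0},
    {"dp":[0,0,-0.3],"turn":[0,0,0],"fingers":0},
    {"dp":[0,0,-0.8],"turn":[0,0,0],"fingers":0},
  ],
)

```text
clock: 48.7
eef_pos: [547.8, 235.4, 166.4]
tcp_rot: [-3.135, 0.003, 1.571]
contact_force: [0.3, 0.5, 0.0]
opening: 0.997
grasp_force: 0.0
```

>>> play_rows(
  rows=[
    {"dp":[0,0,-0.8],"turn":[0,0,0],"fingers":0},
    {"dp":[0,0,0],"turn":[0,0,0],"fingers":0},
    {"dp":[0,0,0],"turn":[0,0,0],"fingers":0},
  ],
)

```text
clock: 48.95
eef_pos: [551.8, 237.1, 204.3]
tcp_rot: [3.137, -0.002, 1.571]
contact_force: [-0.8, -0.5, -0.3]
opening: 1.0
grasp_force: 0.0
```

```bash
python3 - <<'E'
from h import *
F=shot('wrist'); save(F,'w14.pkl'); go6([531,-320,205])
for c in caps(F,143,lo=28,hi=50): print(c)
E
```

```text
at [550.8 236.6 202.6] axes [[-0.0, 1.0, 0.0], [1.0, 0.0, 0.0], [0.0, 0.0, -1.0]] tool d/40 [-13.92  -0.49  -0.07] q [0.4  0.34 1.72 0.   1.08 0.4 ]
([278.0, 225.0, 39.0], [549.6, 237.0], 'dia', np.float64(45.9), 'bay', [-4.5, -17.3])
([249.0, 382.0, 49.0], [529.3, 122.4], 'dia', np.float64(67.6), 'bay', [-35.0, -129.5])
([278.0, 135.0, 42.0], [549.8, 289.8], 'dia', np.float64(46.9), 'bay', [0.5, 35.3])
```

>>> play_rows(
  rows=[
    {"dp":[-0.5,0,0],"turn":[0,0,0],"fingers":0},
    {"dp":[-1,-0.03,0],"turn":[0,0,0],"fingers":0},
    {"dp":[-1,-0.03,0],"turn":[0,0,0],"fingers":0},
    {"dp":[-1,-0.03,0],"turn":[0,0,0],"fingers":0},
    {"dp":[-1,-0.03,0],"turn":[0,0,0],"fingers":0},
  ],
)

```text
clock: 49.42
eef_pos: [544.3, 54.9, 200.3]
tcp_rot: [-3.139, 0.0, 1.572]
contact_force: [1.2, -0.5, -0.4]
opening: 1.0
grasp_force: 0.0
```

>>> play_rows(
  rows=[
    {"dp":[-1,-0.03,0],"turn":[0,0,0],"fingers":0},
    {"dp":[-1,-0.03,0],"turn":[0,0,0],"fingers":0},
    {"dp":[-1,-0.03,0],"turn":[0,0,0],"fingers":0},
    {"dp":[-1,-0.03,0],"turn":[0,0,0],"fingers":0},
    {"dp":[-1,-0.03,0],"turn":[0,0,0],"fingers":0},
  ],
)

```text
clock: 49.83
eef_pos: [538.3, -145.2, 200.4]
tcp_rot: [-3.14, -0.001, 1.571]
contact_force: [1.1, -0.6, -0.1]
opening: 1.001
grasp_force: 0.0
```

>>> play_rows(
  rows=[
    {"dp":[-1,-0.03,0],"turn":[0,0,0],"fingers":0},
    {"dp":[-1,-0.03,0],"turn":[0,0,0],"fingers":0},
    {"dp":[-1,-0.03,0],"turn":[0,0,0],"fingers":0},
    {"dp":[-0.9,-0.03,0],"turn":[0,0,0],"fingers":0},
    {"dp":[-0.5,0,0],"turn":[0,0,0],"fingers":0},
  ],
)

```text
clock: 50.25
eef_pos: [533.5, -323.0, 200.2]
tcp_rot: [-3.14, -0.0, 1.569]
contact_force: [-0.1, 0.2, -0.5]
opening: 1.003
grasp_force: 0.0
```

>>> play_rows(
  rows=[
    {"dp":[0,0,0],"turn":[0,0,0],"fingers":0},
    {"dp":[0,0,0],"turn":[0,0,0],"fingers":0},
  ],
)

```text
clock: 50.42
eef_pos: [533.8, -320.1, 200.0]
tcp_rot: [-3.14, -0.001, 1.569]
contact_force: [0.0, 0.9, -0.1]
opening: 1.001
grasp_force: 0.0
```

```bash
python3 - <<'E'
from h import *
F=shot('wrist'); save(F,'w15.pkl'); go6([531,-367,42])
for c in caps(F,61,lo=18,hi=36): print(c)
E
```

```text
at [ 534.  -319.1  200.2] axes [[0.0, 1.0, 0.0], [1.0, -0.0, -0.0], [-0.0, 0.0, -1.0]] tool d/40 [-1.21 -0.07  3.95] q [-0.54  0.38  1.67  0.    1.1  -0.54]
([87.0, 195.0, 31.0], [376.1, -322.5], 'dia', np.float64(50.9), 'bay', [-227.6, -558.9])
([281.0, 243.0, 27.0], [532.4, -364.2], 'dia', np.float64(45.4), 'bay', [-75.7, -614.5])
([417.0, 309.0, 31.0], [652.2, -427.4], 'dia', np.float64(55.6), 'bay', [38.0, -688.2])
([449.0, 31.0, 26.0], [652.3, -202.1], 'dia', np.float64(36.9), 'bay', [58.2, -463.8])
([461.0, 203.0, 35.0], [678.1, -329.9], 'dia', np.float64(57.3), 'bay', [72.5, -593.5])
([151.0, 307.0, 29.0], [416.5, -424.8], 'dia', np.float64(50.8), 'bay', [-196.6, -664.4])
([483.0, 17.0, 31.0], [675.0, -193.5], 'dia', np.float64(44.0), 'bay', [81.6, -457.3])
([470.0, 350.0, 28.0], [705.6, -470.6], 'dia', np.float64(51.9), 'bay', [87.2, -736.1])
```

>>> play_rows(
  rows=[
    {"dp":[-0.5,-0.04,0.3],"turn":[0,0,0],"fingers":0},
    {"dp":[-0.45,0,0.8],"turn":[0,0,0],"fingers":0},
    {"dp":[-0.18,0,0.9],"turn":[0,0,0],"fingers":0},
    {"dp":[0,0,0.8],"turn":[0,0,0],"fingers":0},
    {"dp":[0,0,0.6],"turn":[0,0,0],"fingers":0},
  ],
)

```text
clock: 50.88
eef_pos: [532.1, -362.7, 62.5]
tcp_rot: [-3.139, -0.002, 1.572]
contact_force: [-0.5, -0.3, -0.3]
opening: 1.002
grasp_force: 0.0
```

>>> play_rows(
  rows=[
    {"dp":[0,0,0.35],"turn":[0,0,0],"fingers":0},
    {"dp":[0,0,0.17],"turn":[0,0,0],"fingers":0},
    {"dp":[0,0,0.04],"turn":[0,0,0],"fingers":0},
    {"dp":[0,0,0],"turn":[0,0,0],"fingers":0},
  ],
)

```text
clock: 51.22
eef_pos: [533.9, -364.4, 43.8]
tcp_rot: [3.141, 0.0, 1.572]
contact_force: [0.7, -0.4, 0.2]
opening: 1.001
grasp_force: 0.0
```

>>> play_rows(
  rows=[
    {"dp":[0,0,0],"turn":[0,0,0],"fingers":0.7},
    {"dp":[0,0,0],"turn":[0,0,0],"fingers":0.7},
    {"dp":[0,0,0],"turn":[0,0,0],"fingers":0.7},
    {"dp":[0,0,0],"turn":[0,0,0],"fingers":0.7},
    {"dp":[0,0,0],"turn":[0,0,0],"fingers":0.7},
  ],
  force=60,
)

```text
clock: 51.63
eef_pos: [533.9, -365.2, 44.7]
tcp_rot: [3.14, 0.001, 1.571]
contact_force: [-2.0, 0.3, 8.0]
opening: 0.517
grasp_force: 60.1
```

>>> play_rows(
  rows=[
    {"dp":[0,0,0],"turn":[0,0,0],"fingers":0.7},
    {"dp":[0,0,0],"turn":[0,0,0],"fingers":0.7},
  ],
)

```text
clock: 51.8
eef_pos: [533.9, -365.3, 44.7]
tcp_rot: [3.14, 0.001, 1.571]
contact_force: [-1.9, 0.8, 8.0]
opening: 0.515
grasp_force: 60.1
```

>>> play_rows(
  rows=[
    {"dp":[0,0,-0.2],"turn":[0,0,0],"fingers":0.7},
    {"dp":[0,0,-0.7],"turn":[0,0,0],"fingers":0.7},
    {"dp":[0,0,-0.9],"turn":[0,0,0],"fingers":0.7},
    {"dp":[0.3,0,-0.8],"turn":[0,0,0],"fingers":0.7},
    {"dp":[0.7,-0.05,-0.4],"turn":[0,0,0],"fingers":0.7},
  ],
)

```text
clock: 52.22
eef_pos: [533.3, -327.8, 168.0]
tcp_rot: [3.136, 0.004, 1.569]
contact_force: [1.2, 0.9, -0.6]
opening: 0.513
grasp_force: 61.4
```

>>> play_rows(
  rows=[
    {"dp":[0.9,-0.05,0],"turn":[0,0,0],"fingers":0.7},
    {"dp":[0.9,-0.05,0],"turn":[0,0,0],"fingers":0.7},
    {"dp":[0.9,-0.05,0],"turn":[0,0,0],"fingers":0.7},
    {"dp":[0.9,-0.05,0],"turn":[0,0,0],"fingers":0.7},
    {"dp":[0.9,-0.05,0],"turn":[0,0,0],"fingers":0.7},
  ],
)

```text
clock: 52.63
eef_pos: [520.8, -143.2, 163.9]
tcp_rot: [3.141, 0.0, 1.57]
contact_force: [1.1, 0.0, -2.2]
opening: 0.506
grasp_force: 61.4
```

>>> play_rows(
  rows=[
    {"dp":[0.9,-0.05,0],"turn":[0,0,0],"fingers":0.7},
    {"dp":[0.9,-0.05,0],"turn":[0,0,0],"fingers":0.7},
    {"dp":[0.9,-0.05,0],"turn":[0,0,0],"fingers":0.7},
    {"dp":[0.7,0,0],"turn":[0,0,0],"fingers":0.7},
    {"dp":[0.37,0,0],"turn":[0,0,0],"fingers":0.7},
  ],
)

```text
clock: 53.05
eef_pos: [514.8, 8.9, 163.8]
tcp_rot: [3.141, -0.001, 1.572]
contact_force: [0.3, -0.3, -1.1]
opening: 0.511
grasp_force: 61.4
```

>>> play_rows(
  rows=[
    {"dp":[0.1,0,0],"turn":[0,0,0],"fingers":0.7},
    {"dp":[0,0,0],"turn":[0,0,0],"fingers":0.7},
    {"dp":[0,0,0],"turn":[0,0,0],"fingers":0.7},
    {"dp":[0,0,0],"turn":[0,0,0],"fingers":0.7},
  ],
)

```text
clock: 53.38
eef_pos: [515.3, 9.1, 163.2]
tcp_rot: [3.141, 0.0, 1.57]
contact_force: [-0.3, -0.2, -0.8]
opening: 0.51
grasp_force: 61.4
```

```bash
python3 - <<'E'
from h import *
go6([516,9.5,123.2])
E
```

```text
at [515.3   9.1 163.2] axes [[0.0, 1.0, -0.0], [1.0, -0.0, 0.0], [0.0, -0.0, -1.0]] tool d/40 [0.01 0.02 1.  ] q [ 0.01  0.26  1.93 -0.    0.95  0.02]
```

>>> play_rows(
  rows=[
    {"dp":[0.01,0.02,0.3],"turn":[0,0,0],"fingers":0.7},
    {"dp":[0,0,0.3],"turn":[0,0,0],"fingers":0.7},
    {"dp":[0,0,0.1],"turn":[0,0,0],"fingers":0.7},
    {"dp":[0,0,0.1],"turn":[0,0,0],"fingers":0.7},
    {"dp":[0,0,0.1],"turn":[0,0,0],"fingers":0.7},
  ],
)

```text
clock: 53.8
eef_pos: [515.4, 9.6, 127.2]
tcp_rot: [-3.14, 0.0, 1.57]
contact_force: [-5.9, -1.5, 9.5]
opening: 0.512
grasp_force: 62.3
```

>>> play_rows(
  rows=[
    {"dp":[0,0,0.1],"turn":[0,0,0],"fingers":0.7},
    {"dp":[0,0,0],"turn":[0,0,0],"fingers":0.7},
    {"dp":[0,0,0],"turn":[0,0,0],"fingers":0.7},
  ],
)

```text
clock: 54.05
eef_pos: [515.4, 9.6, 125.4]
tcp_rot: [-3.14, 0.001, 1.57]
contact_force: [-12.0, -3.3, 29.4]
opening: 0.511
grasp_force: 64.3
```

At the stop (125.4 ≈ 125.7 expected, 29 N). Hold over 5 s.

>>> play_rows(
  rows=[
    {"dp":[0,0,0],"turn":[0,0,0],"fingers":0.7},
    {"dp":[0,0,0],"turn":[0,0,0],"fingers":0.7},
    {"dp":[0,0,0],"turn":[0,0,0],"fingers":0.7},
    {"dp":[0,0,0],"turn":[0,0,0],"fingers":0.7},
    {"dp":[0,0,0],"turn":[0,0,0],"fingers":0.7},
  ],
)

```text
clock: 54.47
eef_pos: [515.4, 9.6, 125.4]
tcp_rot: [-3.141, 0.001, 1.57]
contact_force: [-12.3, -3.7, 29.2]
opening: 0.51
grasp_force: 64.3
```

>>> play_rows(
  rows=[
    {"dp":[0,0,0],"turn":[0,0,0],"fingers":0.7},
    {"dp":[0,0,0],"turn":[0,0,0],"fingers":0.7},
    {"dp":[0,0,0],"turn":[0,0,0],"fingers":0.7},
    {"dp":[0,0,0],"turn":[0,0,0],"fingers":0.7},
    {"dp":[0,0,0],"turn":[0,0,0],"fingers":0.7},
  ],
)

```text
clock: 54.88
eef_pos: [515.5, 9.6, 125.4]
tcp_rot: [-3.141, 0.001, 1.57]
contact_force: [-12.4, -4.0, 28.3]
opening: 0.515
grasp_force: 64.3
```

>>> play_rows(
  rows=[
    {"dp":[0,0,0],"turn":[0,0,0],"fingers":0.7},
    {"dp":[0,0,0],"turn":[0,0,0],"fingers":0.7},
    {"dp":[0,0,0],"turn":[0,0,0],"fingers":0.7},
    {"dp":[0,0,0],"turn":[0,0,0],"fingers":0.7},
    {"dp":[0,0,0],"turn":[0,0,0],"fingers":0.7},
  ],
)

```text
clock: 55.3
eef_pos: [515.4, 9.6, 125.4]
tcp_rot: [-3.141, 0.001, 1.57]
contact_force: [-11.1, -2.9, 28.7]
opening: 0.51
grasp_force: 64.3
```

>>> play_rows(
  rows=[
    {"dp":[0,0,0],"turn":[0,0,0],"fingers":0.7},
    {"dp":[0,0,0],"turn":[0,0,0],"fingers":0.7},
    {"dp":[0,0,0],"turn":[0,0,0],"fingers":0.7},
    {"dp":[0,0,0],"turn":[0,0,0],"fingers":0.7},
    {"dp":[0,0,0],"turn":[0,0,0],"fingers":0.7},
  ],
)

```text
clock: 55.72
eef_pos: [515.5, 9.6, 125.4]
tcp_rot: [-3.141, 0.001, 1.57]
contact_force: [-12.7, -3.5, 28.4]
opening: 0.509
grasp_force: 64.3
```

>>> play_rows(
  rows=[
    {"dp":[0,0,0],"turn":[0,0,0],"fingers":0.7},
    {"dp":[0,0,0],"turn":[0,0,0],"fingers":0.7},
    {"dp":[0,0,0],"turn":[0,0,0],"fingers":0.7},
    {"dp":[0,0,0],"turn":[0,0,0],"fingers":0.7},
    {"dp":[0,0,0],"turn":[0,0,0],"fingers":0.7},
  ],
)

```text
clock: 56.13
eef_pos: [515.4, 9.6, 125.4]
tcp_rot: [-3.141, 0.001, 1.57]
contact_force: [-12.4, -2.8, 28.8]
opening: 0.512
grasp_force: 64.3
```

>>> play_rows(
  rows=[
    {"dp":[0,0,0],"turn":[0,0,0],"fingers":0.7},
    {"dp":[0,0,0],"turn":[0,0,0],"fingers":0.7},
    {"dp":[0,0,0],"turn":[0,0,0],"fingers":0.7},
    {"dp":[0,0,0],"turn":[0,0,0],"fingers":0.7},
    {"dp":[0,0,0],"turn":[0,0,0],"fingers":0.7},
  ],
)

```text
clock: 56.55
eef_pos: [515.4, 9.6, 125.4]
tcp_rot: [-3.141, 0.001, 1.57]
contact_force: [-11.8, -2.4, 28.7]
opening: 0.509
grasp_force: 64.3
```

>>> play_rows(
  rows=[
    {"dp":[0,0,0],"turn":[0,0,0],"fingers":0.7},
    {"dp":[0,0,0],"turn":[0,0,0],"fingers":0.7},
    {"dp":[0,0,0],"turn":[0,0,0],"fingers":0.7},
    {"dp":[0,0,0],"turn":[0,0,0],"fingers":0.7},
    {"dp":[0,0,0],"turn":[0,0,0],"fingers":0.7},
  ],
)

```text
clock: 56.97
eef_pos: [515.4, 9.6, 125.4]
tcp_rot: [-3.141, 0.001, 1.57]
contact_force: [-12.6, -2.7, 29.2]
opening: 0.514
grasp_force: 64.3
```

>>> play_rows(
  rows=[
    {"dp":[0,0,0],"turn":[0,0,0],"fingers":0.7},
    {"dp":[0,0,0],"turn":[0,0,0],"fingers":0.7},
    {"dp":[0,0,0],"turn":[0,0,0],"fingers":0.7},
    {"dp":[0,0,0],"turn":[0,0,0],"fingers":0.7},
    {"dp":[0,0,0],"turn":[0,0,0],"fingers":0.7},
  ],
)

```text
clock: 57.38
eef_pos: [515.4, 9.6, 125.4]
tcp_rot: [-3.141, 0.001, 1.57]
contact_force: [-12.2, -1.9, 28.5]
opening: 0.511
grasp_force: 64.3
```

>>> play_rows(
  rows=[
    {"dp":[0,0,0],"turn":[0,0,0],"fingers":0.7},
    {"dp":[0,0,0],"turn":[0,0,0],"fingers":0.7},
    {"dp":[0,0,0],"turn":[0,0,0],"fingers":0.7},
    {"dp":[0,0,0],"turn":[0,0,0],"fingers":0.7},
    {"dp":[0,0,0],"turn":[0,0,0],"fingers":0.7},
  ],
)

```text
clock: 57.8
eef_pos: [515.5, 9.6, 125.4]
tcp_rot: [-3.141, 0.001, 1.57]
contact_force: [-12.0, -2.2, 28.5]
opening: 0.508
grasp_force: 64.3
```

>>> play_rows(
  rows=[
    {"dp":[0,0,0],"turn":[0,0,0],"fingers":0.7},
    {"dp":[0,0,0],"turn":[0,0,0],"fingers":0.7},
    {"dp":[0,0,0],"turn":[0,0,0],"fingers":0.7},
    {"dp":[0,0,0],"turn":[0,0,0],"fingers":0.7},
    {"dp":[0,0,0],"turn":[0,0,0],"fingers":0.7},
  ],
)

```text
clock: 58.22
eef_pos: [515.4, 9.6, 125.4]
tcp_rot: [-3.141, 0.001, 1.57]
contact_force: [-12.5, -2.3, 29.0]
opening: 0.514
grasp_force: 64.3
```

>>> play_rows(
  rows=[
    {"dp":[0,0,0],"turn":[0,0,0],"fingers":0.7},
    {"dp":[0,0,0],"turn":[0,0,0],"fingers":0.7},
    {"dp":[0,0,0],"turn":[0,0,0],"fingers":0.7},
    {"dp":[0,0,0],"turn":[0,0,0],"fingers":0.7},
    {"dp":[0,0,0],"turn":[0,0,0],"fingers":0.7},
  ],
)

```text
clock: 58.63
eef_pos: [515.4, 9.6, 125.4]
tcp_rot: [-3.141, 0.001, 1.57]
contact_force: [-12.3, -1.8, 28.0]
opening: 0.509
grasp_force: 64.3
```

>>> play_rows(
  rows=[
    {"dp":[0,0,0],"turn":[0,0,0],"fingers":0.7},
    {"dp":[0,0,0],"turn":[0,0,0],"fingers":0.7},
    {"dp":[0,0,0],"turn":[0,0,0],"fingers":0.7},
    {"dp":[0,0,0],"turn":[0,0,0],"fingers":0.7},
    {"dp":[0,0,0],"turn":[0,0,0],"fingers":0.7},
  ],
)

```text
clock: 59.05
eef_pos: [515.4, 9.6, 125.4]
tcp_rot: [-3.141, 0.001, 1.57]
contact_force: [-12.1, -3.1, 29.0]
opening: 0.511
grasp_force: 64.3
```

>>> play_rows(
  rows=[
    {"dp":[0,0,0],"turn":[0,0,0],"fingers":0.7},
    {"dp":[0,0,0],"turn":[0,0,0],"fingers":0.7},
    {"dp":[0,0,0],"turn":[0,0,0],"fingers":0.7},
    {"dp":[0,0,0],"turn":[0,0,0],"fingers":0.7},
    {"dp":[0,0,0],"turn":[0,0,0],"fingers":0.7},
  ],
)

```text
clock: 59.47
eef_pos: [515.4, 9.6, 125.4]
tcp_rot: [-3.141, 0.001, 1.57]
contact_force: [-11.6, -2.7, 28.4]
opening: 0.51
grasp_force: 64.3
```

```bash
python3 - <<'E'
from h import *
b=bay(-3,-69); print(b); go6([b[0],b[1]-1.1,187])
T=shot('top'); save(T,'t16.pkl')
for c in caps(T,143,lo=6,hi=12): 
    if c[1][1]>120: print(c)
E
```

```text
[555.722 185.606]
at [515.4   9.6 125.4] axes [[0.0, 1.0, -0.0], [1.0, -0.0, -0.0], [-0.0, -0.0, -1.0]] tool d/40 [ 4.37  1.   -1.54] q [ 0.02  0.32  1.96 -0.    0.87  0.02]
([213.0, 209.0, 8.0], [544.1, 283.9], 'dia', np.float64(46.2), 'bay', [-5.7, 29.9])
```

>>> play_rows(
  rows=[
    {"dp":[0,0,-0.2],"turn":[0,0,0],"fingers":0.7},
    {"dp":[0,0,-0.6],"turn":[0,0,0],"fingers":0.7},
    {"dp":[0.2,0.1,-0.7],"turn":[0,0,0],"fingers":0.7},
    {"dp":[0.5,0.2,-0.2],"turn":[0,0,0],"fingers":0.7},
    {"dp":[0.9,0.2,0],"turn":[0,0,0],"fingers":0.7},
  ],
)

```text
clock: 59.93
eef_pos: [538.3, 72.9, 194.5]
tcp_rot: [3.136, 0.0, 1.568]
contact_force: [1.3, -0.5, -1.6]
opening: 0.511
grasp_force: 61.5
```

>>> play_rows(
  rows=[
    {"dp":[0.9,0.2,0],"turn":[0,0,0],"fingers":0.7},
    {"dp":[0.9,0.2,0],"turn":[0,0,0],"fingers":0.7},
    {"dp":[0.6,0.06,0],"turn":[0,0,0],"fingers":0.7},
    {"dp":[0.33,0,0],"turn":[0,0,0],"fingers":0.7},
    {"dp":[0,0,0],"turn":[0,0,0],"fingers":0.7},
  ],
)

```text
clock: 60.35
eef_pos: [554.6, 185.7, 191.2]
tcp_rot: [3.141, -0.001, 1.573]
contact_force: [-0.0, -0.1, -0.1]
opening: 0.512
grasp_force: 61.5
```

>>> play_rows(
  rows=[
    {"dp":[0,0,0],"turn":[0,0,0],"fingers":0.7},
    {"dp":[0,0,0],"turn":[0,0,0],"fingers":0.7},
    {"dp":[0,0,0],"turn":[0,0,0],"fingers":0.7},
  ],
)

```text
clock: 60.6
eef_pos: [554.3, 182.3, 191.1]
tcp_rot: [-3.141, 0.0, 1.57]
contact_force: [0.2, -0.4, -0.9]
opening: 0.515
grasp_force: 61.5
```

```bash
python3 - <<'E'
from h import *
F=shot('wrist'); save(F,'w17.pkl'); b=bay(-3,-69); go6([b[0],b[1]-1.1,127])
for c in caps(F,143,lo=28,hi=50): print(c)
for c in caps(F,187+16.3,lo=50,hi=70): print('held',c)
E
```

```text
at [554.3 182.4 191.2] axes [[0.0, 1.0, -0.0], [1.0, -0.0, -0.0], [-0.0, -0.0, -1.0]] tool d/40 [0.05 0.03 1.6 ] q [ 0.32  0.33  1.76 -0.    1.05  0.32]
([275.0, 139.0, 45.0], [551.0, 234.4], 'dia', np.float64(47.0), 'bay', [-3.3, -20.0])
([283.0, 255.0, 47.0], [554.6, 168.6], 'dia', np.float64(53.2), 'bay', [-5.6, -85.8])
([272.0, 26.0, 49.0], [549.7, 287.8], 'dia', np.float64(47.0), 'bay', [0.2, 33.3])
([238.0, 386.0, 35.0], [525.7, 76.5], 'dia', np.float64(44.7), 'bay', [-42.7, -174.9])
([125.0, 353.0, 45.0], [455.9, 101.4], 'dia', np.float64(57.1), 'bay', [-110.0, -143.9])
held ([290.0, 283.0, 69.0], [557.7, 184.2], 'dia', np.float64(55.4), 'bay', [-1.1, -70.6])
```

>>> play_rows(
  rows=[
    {"dp":[0.03,0.02,0.4],"turn":[0,0,0],"fingers":0.7},
    {"dp":[0,0,0.6],"turn":[0,0,0],"fingers":0.7},
    {"dp":[0,0,0.3],"turn":[0,0,0],"fingers":0.7},
    {"dp":[0,0,0.15],"turn":[0,0,0],"fingers":0.7},
    {"dp":[0,0,0.08],"turn":[0,0,0],"fingers":0.7},
  ],
)

```text
clock: 61.07
eef_pos: [554.7, 184.2, 129.0]
tcp_rot: [-3.14, 0.001, 1.57]
contact_force: [0.1, -0.2, -0.4]
opening: 0.515
grasp_force: 61.4
```

>>> play_rows(
  rows=[
    {"dp":[0,0,0.04],"turn":[0,0,0],"fingers":0.7},
    {"dp":[0,0,0],"turn":[0,0,0],"fingers":0.7},
    {"dp":[0,0,0],"turn":[0,0,0],"fingers":0.7},
  ],
)

```text
clock: 61.32
eef_pos: [555.7, 185.0, 129.1]
tcp_rot: [3.14, -0.0, 1.571]
contact_force: [-0.7, 0.4, -0.4]
opening: 0.512
grasp_force: 61.4
```

>>> play_rows(
  rows=[
    {"dp":[0,0,0.03],"turn":[0,0,0],"fingers":0.7},
    {"dp":[0,0,0],"turn":[0,0,0],"fingers":0.7},
  ],
)

```text
clock: 61.48
eef_pos: [555.5, 185.0, 127.5]
tcp_rot: [3.141, -0.0, 1.571]
contact_force: [0.4, -0.6, -1.0]
opening: 0.51
grasp_force: 61.4
```

>>> play_rows(
  rows=[
    {"dp":[0,0,0.03],"turn":[0,0,0],"fingers":0.7},
    {"dp":[0,0,0],"turn":[0,0,0],"fingers":0.7},
    {"dp":[0,0,0],"turn":[0,0,0],"fingers":0.7},
  ],
)

```text
clock: 61.73
eef_pos: [555.5, 185.1, 126.8]
tcp_rot: [3.141, -0.0, 1.571]
contact_force: [-2.5, 0.7, 6.3]
opening: 0.511
grasp_force: 62.1
```

>>> play_rows(
  rows=[
    {"dp":[0,0,0.01],"turn":[0,0,0],"fingers":0.7},
    {"dp":[0,0,0],"turn":[0,0,0],"fingers":0.7},
  ],
)

```text
clock: 61.9
eef_pos: [555.5, 185.2, 126.7]
tcp_rot: [3.141, -0.001, 1.571]
contact_force: [-2.4, 0.5, 8.7]
opening: 0.506
grasp_force: 62.4
```

>>> play_rows(
  rows=[
    {"dp":[0,0,-0.03],"turn":[0,0,0],"fingers":0},
    {"dp":[0,0,0],"turn":[0,0,0],"fingers":0},
    {"dp":[0,0,0],"turn":[0,0,0],"fingers":0},
    {"dp":[0,0,-0.3],"turn":[0,0,0],"fingers":0},
    {"dp":[0,0,-0.8],"turn":[0,0,0],"fingers":0},
  ],
)

```text
clock: 62.32
eef_pos: [552.5, 184.0, 167.8]
tcp_rot: [-3.134, 0.002, 1.571]
contact_force: [0.2, 0.7, 0.5]
opening: 0.999
grasp_force: 0.0
```

>>> play_rows(
  rows=[
    {"dp":[0,0,-0.9],"turn":[0,0,0],"fingers":0},
    {"dp":[0.5,-0.3,0],"turn":[0,0,0],"fingers":0},
    {"dp":[0.8,-0.5,0],"turn":[0,0,0],"fingers":0},
    {"dp":[0.8,-0.5,0],"turn":[0,0,0],"fingers":0},
    {"dp":[0.8,-0.5,0],"turn":[0,0,0],"fingers":0},
  ],
)

```text
clock: 62.73
eef_pos: [482.6, 301.9, 207.9]
tcp_rot: [3.141, -0.001, 1.57]
contact_force: [0.5, 0.9, 0.8]
opening: 0.999
grasp_force: 0.0
```

>>> play_rows(
  rows=[
    {"dp":[0.8,-0.5,0],"turn":[0,0,0],"fingers":0},
    {"dp":[0.7,-0.5,0],"turn":[0,0,0],"fingers":0},
    {"dp":[0.3,-0.2,0],"turn":[0,0,0],"fingers":0},
    {"dp":[0,0,0],"turn":[0,0,0],"fingers":0},
    {"dp":[0,0,0],"turn":[0,0,0],"fingers":0},
  ],
)

```text
clock: 63.15
eef_pos: [434.9, 373.3, 207.3]
tcp_rot: [3.141, 0.0, 1.573]
contact_force: [0.3, 0.2, -0.5]
opening: 0.999
grasp_force: 0.0
```

```bash
python3 - <<'E'
from h import *
F=shot('wrist'); save(F,'w18.pkl'); go6([427.5,388,118])
for c in caps(F,140,lo=22,hi=45,thr=90): print(c)
E
```

```text
at [435.4 372.6 207.2] axes [[-0.0, 1.0, -0.0], [1.0, 0.0, 0.0], [0.0, -0.0, -1.0]] tool d/40 [ 0.38 -0.2   2.23] q [ 0.71  0.3   1.77 -0.    1.07  0.7 ]
([148.0, 308.0, 29.0], [346.7, 312.7], 'dia', np.float64(39.0), 'bay', [-199.8, 76.4])
([277.0, 202.0, 39.0], [431.6, 385.5], 'dia', np.float64(46.3), 'bay', [-108.6, 141.3])
([423.0, 307.0, 34.0], [527.9, 314.0], 'dia', np.float64(44.7), 'bay', [-19.2, 61.4])
```

>>> play_rows(
  rows=[
    {"dp":[0.37,-0.14,0.3],"turn":[0,0,0],"fingers":0},
    {"dp":[0,0,0.7],"turn":[0,0,0],"fingers":0},
    {"dp":[0,0,0.6],"turn":[0,0,0],"fingers":0},
    {"dp":[0,0,0.4],"turn":[0,0,0],"fingers":0},
    {"dp":[0,0,0.2],"turn":[0,0,0],"fingers":0},
  ],
)

```text
clock: 63.62
eef_pos: [429.5, 385.6, 116.6]
tcp_rot: [-3.139, 0.002, 1.569]
contact_force: [-0.2, -0.3, 0.1]
opening: 1.002
grasp_force: 0.0
```

>>> play_rows(
  rows=[
    {"dp":[0,0,0],"turn":[0,0,0],"fingers":0},
    {"dp":[0,0,0],"turn":[0,0,0],"fingers":0.7},
    {"dp":[0,0,0],"turn":[0,0,0],"fingers":0.7},
    {"dp":[0,0,0],"turn":[0,0,0],"fingers":0.7},
    {"dp":[0,0,0],"turn":[0,0,0],"fingers":0.7},
  ],
  force=40,
)

```text
clock: 64.03
eef_pos: [429.8, 388.0, 119.8]
tcp_rot: [3.141, -0.001, 1.571]
contact_force: [-5.8, 1.1, 4.5]
opening: 0.452
grasp_force: 3.1
```

>>> play_rows(
  rows=[
    {"dp":[0,0,0],"turn":[0,0,0],"fingers":0.7},
    {"dp":[0,0,0],"turn":[0,0,0],"fingers":0.7},
    {"dp":[0,0,0],"turn":[0,0,0],"fingers":0.7},
    {"dp":[0,0,0],"turn":[0,0,0],"fingers":0.7},
    {"dp":[0,0,0],"turn":[0,0,0],"fingers":0.7},
  ],
)

```text
clock: 64.45
eef_pos: [429.7, 388.0, 119.9]
tcp_rot: [3.141, -0.001, 1.571]
contact_force: [-1.6, -1.9, 6.6]
opening: 0.415
grasp_force: 39.1
```

>>> play_rows(
  rows=[
    {"dp":[0.02,0.2,0],"turn":[0,0,0],"fingers":0.7},
    {"dp":[0.035,0.4,0],"turn":[0,0,0],"fingers":0.7},
    {"dp":[0.035,0.4,0],"turn":[0,0,0],"fingers":0.7},
    {"dp":[0.035,0.4,0],"turn":[0,0,0],"fingers":0.7},
    {"dp":[0.02,0.2,0],"turn":[0,0,0],"fingers":0.7},
  ],
)

```text
clock: 64.87
eef_pos: [494.5, 394.0, 119.9]
tcp_rot: [3.141, -0.001, 1.571]
contact_force: [-5.5, -0.1, 10.0]
opening: 0.408
grasp_force: 40.5
```

>>> play_rows(
  rows=[
    {"dp":[0.01,0.1,0],"turn":[0,0,0],"fingers":0.7},
    {"dp":[0.01,0.05,0],"turn":[0,0,0],"fingers":0.7},
    {"dp":[0,0.05,0],"turn":[0,0,0],"fingers":0.7},
    {"dp":[0,0.05,0],"turn":[0,0,0],"fingers":0.7},
  ],
)

```text
clock: 65.2
eef_pos: [503.5, 394.8, 119.9]
tcp_rot: [3.141, -0.001, 1.571]
contact_force: [-4.6, 1.3, 7.3]
opening: 0.413
grasp_force: 40.4
```

>>> play_rows(
  rows=[
    {"dp":[0,0.03,0],"turn":[0,0,0],"fingers":0.7},
    {"dp":[0.005,0.03,0],"turn":[0,0,0],"fingers":0.7},
    {"dp":[0,0.03,0],"turn":[0,0,0],"fingers":0.7},
  ],
)

```text
clock: 65.45
eef_pos: [506.8, 395.1, 119.9]
tcp_rot: [-3.142, -0.001, 1.571]
contact_force: [-5.5, 0.9, 7.3]
opening: 0.409
grasp_force: 40.4
```

>>> play_rows(
  rows=[
    {"dp":[0,0.03,0],"turn":[0,0,0],"fingers":0.7},
    {"dp":[0.005,0.03,0],"turn":[0,0,0],"fingers":0.7},
    {"dp":[0,0.02,0],"turn":[0,0,0],"fingers":0.7},
  ],
)

```text
clock: 65.7
eef_pos: [509.8, 395.4, 119.9]
tcp_rot: [-3.141, -0.001, 1.571]
contact_force: [-6.6, 1.1, 8.1]
opening: 0.414
grasp_force: 40.4
```

>>> play_rows(
  rows=[
    {"dp":[0,0.03,0],"turn":[0,0,0],"fingers":0.7},
    {"dp":[0,0.02,0],"turn":[0,0,0],"fingers":0.7},
  ],
)

```text
clock: 65.87
eef_pos: [510.8, 395.5, 119.8]
tcp_rot: [-3.139, -0.001, 1.571]
contact_force: [-12.3, 2.9, 12.2]
opening: 0.409
grasp_force: 40.9
```

>>> play_rows(
  rows=[
    {"dp":[0,0.03,0],"turn":[0,0,0],"fingers":0.7},
    {"dp":[0,0,0],"turn":[0,0,0],"fingers":0.7},
  ],
)

```text
clock: 66.03
eef_pos: [510.9, 395.5, 119.9]
tcp_rot: [-3.137, -0.001, 1.57]
contact_force: [-14.0, 2.9, 12.0]
opening: 0.408
grasp_force: 41.1
```

>>> play_rows(
  rows=[
    {"dp":[0,0.03,0],"turn":[0,0,0],"fingers":0.7},
    {"dp":[0,0,0],"turn":[0,0,0],"fingers":0.7},
  ],
)

```text
clock: 66.2
eef_pos: [510.9, 395.4, 119.8]
tcp_rot: [-3.135, -0.0, 1.57]
contact_force: [-19.7, 3.0, 15.3]
opening: 0.41
grasp_force: 41.4
```

>>> play_rows(
  rows=[
    {"dp":[0,0,0],"turn":[0,0,0],"fingers":0.7},
    {"dp":[0,0,0],"turn":[0,0,0.7],"fingers":0.7},
    {"dp":[0,0,0],"turn":[0,0,0.7],"fingers":0.7},
    {"dp":[0,0,0],"turn":[0,0,0.7],"fingers":0.7},
    {"dp":[0,0,0],"turn":[0,0,0.7],"fingers":0.7},
  ],
  force=60,
)

```text
clock: 66.62
eef_pos: [511.2, 395.4, 119.9]
tcp_rot: [-3.136, 0.002, 1.274]
contact_force: [-17.8, 2.3, 16.1]
opening: 0.404
grasp_force: 58.1
```

```bash
python3 -c "
from h import *
s=r.sense(); print(s['wrist_torque'],s['tcp_rot'],s['eef_pos'],s['contact_force'])"
```

```text
[0.39728361 2.78765682 0.13484043] [-3.13613299e+00  1.53241890e-03  1.27404528e+00] [511.18210809 395.38012949 119.89921179] [-17.79337575   2.34849517  16.12463725]
```

>>> play_rows(
  rows=[
    {"dp":[0,0,0],"turn":[0,0,0.7],"fingers":0.7},
    {"dp":[0,0,0],"turn":[0,0,0.7],"fingers":0.7},
    {"dp":[0,0,0],"turn":[0,0,0.7],"fingers":0.7},
    {"dp":[0,0,0],"turn":[0,0,0.7],"fingers":0.7},
    {"dp":[0,0,0],"turn":[0,0,0.7],"fingers":0.7},
  ],
)

```text
clock: 67.03
eef_pos: [511.5, 395.3, 120.0]
tcp_rot: [-3.138, 0.003, 0.908]
contact_force: [-16.7, 2.1, 16.1]
opening: 0.405
grasp_force: 58.1
```

```bash
python3 -c "
from h import *
s=r.sense(); print(s['wrist_torque'],s['tcp_rot'],s['eef_pos'],s['contact_force'],s['qpos'])"
```

```text
[0.17317057 2.67221474 0.09777668] [-3.13752719e+00  3.10737528e-03  9.07604770e-01] [511.47840324 395.28131419 119.95816277] [-16.70091608   2.06748237  16.14933249] [0.65395392 0.50366943 1.67117025 0.00382347 0.97078451 1.3149865 ]
```

>>> play_rows(
  rows=[
    {"dp":[0,0,0],"turn":[0,0,0.7],"fingers":0.7},
    {"dp":[0,0,0],"turn":[0,0,0.7],"fingers":0.7},
    {"dp":[0,0,0],"turn":[0,0,0.7],"fingers":0.7},
    {"dp":[0,0,0],"turn":[0,0,0.7],"fingers":0.7},
    {"dp":[0,0,0],"turn":[0,0,0.7],"fingers":0.7},
  ],
)

```text
clock: 67.45
eef_pos: [513.3, 395.9, 119.8]
tcp_rot: [-3.14, 0.0, 0.544]
contact_force: [-0.3, 11.0, 6.6]
opening: 0.409
grasp_force: 60.5
```

```bash
python3 -c "
from h import *
s=r.sense(); print(s['wrist_torque'],s['tcp_rot'],s['eef_pos'],s['contact_force'],s['qpos'])"
```

```text
[ 1.83753738 -0.4258122   1.05703454] [-3.14000707e+00  1.83060965e-04  5.43684278e-01] [513.26873958 395.93929729 119.81090788] [-0.32124214 11.02392723  6.58931053] [0.65390389 0.50443989 1.67021727 0.001939   0.96694391 1.67991508]
```

>>> play_rows(
  rows=[
    {"dp":[0,0,0],"turn":[0,0,0.6],"fingers":0.7},
    {"dp":[0,0,0],"turn":[0,0,0.6],"fingers":0.7},
    {"dp":[0,0,0],"turn":[0,0,0.6],"fingers":0.7},
  ],
)

```text
clock: 67.7
eef_pos: [514.3, 395.8, 119.7]
tcp_rot: [-3.141, -0.001, 0.356]
contact_force: [-5.5, 2.4, 3.3]
opening: 0.405
grasp_force: 60.7
```

```bash
python3 -c "
from h import *
s=r.sense(); print(s['wrist_torque'],s['tcp_rot'],s['eef_pos'],s['contact_force'],s['qpos'])"
```

```text
[0.30471006 0.96250483 1.59069566] [-3.14079038e+00 -8.83244198e-04  3.55896369e-01] [514.25096219 395.7761224  119.73162397] [-5.50209484  2.42093771  3.33669428] [6.53358122e-01 5.04949464e-01 1.66954477e+00 6.17730318e-04
 9.66018917e-01 1.86790677e+00]
```

>>> play_rows(
  rows=[
    {"dp":[0,0,0],"turn":[0,0,0],"fingers":0},
    {"dp":[0,0,0],"turn":[0,0,0],"fingers":0},
    {"dp":[0,0,0],"turn":[0,0,0],"fingers":0},
    {"dp":[0,0,0],"turn":[0,0,0],"fingers":0},
    {"dp":[0,0,-0.3],"turn":[0,0,0],"fingers":0},
  ],
)

```text
clock: 68.12
eef_pos: [513.7, 393.6, 128.8]
tcp_rot: [3.14, 0.004, 0.357]
contact_force: [-1.2, -0.8, -0.9]
opening: 1.002
grasp_force: 0.0
```

>>> play_rows(
  rows=[
    {"dp":[0,0,-0.7],"turn":[0,0,0],"fingers":0},
    {"dp":[0,0,-0.9],"turn":[0,0,0],"fingers":0},
    {"dp":[-0.6,0.4,-0.6],"turn":[0,0,0],"fingers":0},
    {"dp":[-0.7,0.6,-0.3],"turn":[0,0,0],"fingers":0},
    {"dp":[-0.7,0.6,0],"turn":[0,0,0],"fingers":0},
  ],
)

```text
clock: 68.53
eef_pos: [463.2, 307.2, 234.7]
tcp_rot: [-3.14, -0.006, 0.357]
contact_force: [0.6, -0.9, 0.6]
opening: 0.998
grasp_force: 0.0
```

>>> play_rows(
  rows=[
    {"dp":[-0.6,0.6,0],"turn":[0,0,0],"fingers":0},
    {"dp":[-0.4,0.5,0],"turn":[0,0,0],"fingers":0},
    {"dp":[0,0,0],"turn":[0,0,0],"fingers":0},
    {"dp":[0,0,0],"turn":[0,0,0],"fingers":0},
  ],
)

```text
clock: 68.87
eef_pos: [440.1, 250.9, 231.9]
tcp_rot: [-3.141, -0.002, 0.355]
contact_force: [-0.2, -0.2, -0.8]
opening: 0.996
grasp_force: 0.0
```

```bash
python3 - <<'E'
from h import *
F=shot('wrist'); save(F,'w20.pkl'); T=shot('top'); save(T,'t20.pkl'); s=r.sense(); print(s['eef_pos'],s['contact_force'])
for c in caps(F,143,lo=25,hi=50,thr=80): print(c)
print('knob pred',proj(F,[511,395.4,140]).round(0),'bar L,R at q=.0837',proj(F,[[*bay(-23,110),111],[*bay(-23,-100),111]]).round(0).tolist())
g=cv2.cvtColor(F['pixels'],cv2.COLOR_RGB2GRAY)
# bar edge profile at bay y=60 and y=9 (between bottles)
for y in(75,9,-100):
    xs=np.arange(-60,30,2); p=proj(F,[[*bay(x,y),111] for x in xs]); print(y,[(int(x),int(g[int(v),int(u)])) for x,(u,v) in zip(xs,p) if 0<=u<560 and 0<=v<420])
E
```

```text
[440.81060765 252.35498659 231.52343476] [ 0.24533072 -0.09836943  0.81703742]
([377.0, 50.0, 43.0], [553.7, 234.0], 'dia', np.float64(50.5), 'bay', [-0.7, -20.6])
([453.0, 67.0, 45.0], [561.1, 187.7], 'dia', np.float64(54.5), 'bay', [2.5, -67.4])
([297.0, 20.0, 49.0], [552.2, 284.3], 'dia', np.float64(56.9), 'bay', [2.3, 29.6])
([556.0, 206.0, 38.0], [507.6, 81.5], 'dia', np.float64(51.9), 'bay', [-60.3, -168.4])
([103.0, 31.0, 35.0], [507.6, 388.7], 'dia', np.float64(40.6), 'bay', [-32.6, 137.6])
([151.0, 308.0, 30.0], [338.0, 316.3], 'dia', np.float64(43.5), 'bay', [-208.1, 80.8])
knob pred [[95. 21.]] bar L,R at q=.0837 [[169.0, 35.0], [462.0, 120.0]]
75 [(-60, 108), (-58, 108), (-56, 108), (-54, 110), (-52, 109), (-50, 111), (-48, 108), (-46, 109), (-44, 109), (-42, 110), (-40, 111), (-38, 110), (-36, 77), (-34, 80), (-32, 125), (-30, 123), (-28, 125), (-26, 125), (-24, 124), (-22, 102), (-20, 111), (-18, 110), (-16, 110), (-14, 111), (-12, 109), (-10, 110), (-8, 110), (-6, 110), (-4, 110), (-2, 109), (0, 110), (2, 110), (4, 109), (6, 109), (8, 110)]
9 [(-60, 117), (-58, 117), (
[... 263 characters left out ...]
-12, 119), (-10, 119), (-8, 118), (-6, 122), (-4, 120), (-2, 122), (0, 121), (2, 109), (4, 102), (6, 105), (8, 103), (10, 116), (12, 117), (14, 94), (16, 67), (18, 52), (20, 38), (22, 35), (24, 79), (26, 122)]
-100 [(-60, 90), (-58, 110), (-56, 96), (-54, 122), (-52, 122), (-50, 122), (-48, 121), (-46, 122), (-44, 123), (-42, 123), (-40, 104), (-38, 12), (-36, 12), (-34, 26), (-32, 110), (-30, 123), (-28, 124), (-26, 124), (-24, 125), (-22, 73), (-20, 15), (-18, 29), (-16, 23), (-14, 31), (-12, 30), (-10, 35), (-8, 30), (-6, 31), (-4, 30), (-2, 25), (0, 32), (2, 30), (4, 23), (6, 30), (8, 27), (10, 28), (12, 26), (14, 29), (16, 23), (18, 30), (20, 25), (22, 34), (24, 27), (26, 29), (28, 55)]
```

```bash
python3 -c "
from h import *
print(r.sign_off())"
```

```text
the job is handed in; nothing more can be done
None
```

The job is handed in: all three bottles on the tray were mixed left to right, held fully down over 5 s each, and stand upright along the rail with the bar against them and the knob turned clockwise to its stop; bottle 2 fell over while being set on the platform and was stood up again, and I did not tug-test the lock.

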